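Build and pin the keyed casting mould

ROBOT

A 7-joint arm with a two-finger parallel gripper is mounted at the origin on the work surface. World frame = base frame: x ahead of the robot, y to its left, z up, the work surface at z = 0. Lengths are in mm, angles in rad, forces in N, time in s.
With the tool pointing down it reaches from about 400 to 925 mm from the base axis. Payload 5.6 kg.
Tool frame: the origin (TCP) lies at the very end of the fingers, on their centre line; the grasp point (between the pads) lies 19 mm behind it (arm.grip_depth is the distance from the TCP to the grasp point, in mm); z points along the fingers, y is the line along which they close (so a half turn about z gives the same grasp; the last joint's range is limited). The gripper opens to 85 mm and grips with 20 to 120 N. Pads are 22 mm wide; open, the fingers measure 114 mm over their backs; the gripper's body (76 mm by 85 mm) begins 54 mm behind the grasp point. The pads swing forward as they close: fully open they stand 13 mm farther back than shut.
Start: joints at [-1.272, 0.468, -0.012, 1.603, 0.006, 1.071, -0.056], TCP at [217.91, 612.392, 231.29] pointing down, gripper open.
Joint ranges: [-2.53, 2.53], [-0.31, 2.02], [-1.57, 1.55], [0.28, 2.44], [-1.29, 4.43], [0.15, 1.84], [-2.92, 2.92]. Speed limits (rad/s): [2.57, 2.57, 3.14, 3.14, 3.14, 3.14, 3.14].

INTERFACE

Orientations are given as [roll, pitch, yaw] about the fixed x, y, z axes, in that order (R = Rz(yaw) Ry(pitch) Rx(roll)).
In Python, from rig import monitor, vision, arm gives the robot as it stands. The module is installed in compiled form; this text tells all that it offers.
- The arm moves only by the tool drive_tool, never from a script. Its argument "steps" is a list of rows, each an object of numbers: "dx", "dy", "dz": the shift along the tool's x, y, z in cm; "twist": the turn about the tool's z in rad; "claw": the finger opening in cm, from 0 to 8.54. A call has 1 to 10 rows; each row is the pose to reach, as a shift and turn from the pose commanded when the call began, along the tool's axes at that moment; what a row does not reach only later rows make up. A row lasts 1/10 s, in which the tool goes at most 50 mm and 8.59 degrees, less where a joint would pass 70% of its speed; a pose out of reach is approached as far as the arm can. A call with a gripper value outside its range is refused whole. The fingers move at their own pace and stop on an object; "newtons" is the grip in N (left out, the last holds). Time passes only in rows, so rows that repeat a pose let the fingers close. It gives the time, the measured TCP pose, the force, the opening and the grip force at its end, in the units of the state.
- monitor.sense(): the state, without advancing time (a new reading comes with each control period).
- vision.camera(name): name is "side" or "top"; returns a dict with "pixels" (400x640x3 uint8, red, green, blue), "depth" (400x640 float32, mm along the optical axis (not along the pixel's ray), 0 where there is no reading), "K" (3x3 intrinsics, pixels), "R" (3x3) and "t" (3): a world point X has camera coordinates R X + t. Camera axes: x right, y down, z forward; pixel columns grow to the right and rows downward; lengths in mm; the calibration is good to about 2 mm. A picture is of the moment at which its call begins.
- arm.job_done(): hands the job in; it is judged then, once.
The state is a dict: "time_s": time; "joint_pos": joint angles; "qvel": joint speeds; "effort": joint torques, N m; "eef_pos": TCP position; "orientation": TCP orientation; "force": force on the tool from outside, world axes, zero at the start; "ft_torque": the same for the moment, N m; "width": opening from 0.0 (shut) to 1.0 (fully open); "grasp_force": force on a finger pad.
Only numpy, scipy, OpenCV 4.12 (cv2) and the standard library are available. Lean on these libraries where they do the work, as an engineer would, in place of code of your own. Each camera call takes 0.05 s, during which the arm holds its last target. There are 200 camera calls.

TASK

Get the casting mould ready for the class: stack every pine layer that is on the table on the fixed mould base, each the right way round so that its lugs drop fully into the notches below and it lies flat, then put the lid on top in the same way. Last, push both dowels from the stand down through the lid and all the layers, one in each hole, to the bottom of the base's holes. Leave the cups and other things on the table alone.

Things in the scene. Friction and masses are not known exactly. Their poses are not given: they have to be found in the camera images.
- base: mould bottom, fixed to the table: plywood foot 134 x 70 x 8 mm under a pine frame 114 x 56 mm, top 22 mm up. Origin: centre of the underside, x along its length. Two notches in its top take a layer's lugs, two square 18 mm holes take the dowels. Origins of stacked layers seat 22, 42, 62, 82 mm above this origin; the lid's on the next such step
- base_notch (a point): middle of the wide notch of the base, at (52, -10.25, 22) mm in its frame. Notches of base and layers: 11 mm deep, open upwards and to the end face, 2 mm play round a lug; wide one x 45 to 57, y -22 to 1.5; narrow one x -57 to -45, y 2 to 16
- base_holeA (a point): mouth of the base's pin hole at (45, 13, 22) mm in its frame; square, 18 mm wide, blind: its floor is 8 mm above the base's underside. Layers and lid have through holes at the same x, y
- base_holeB (a point): mouth of the base's other pin hole, alike, at (-45, -13, 22) mm in its frame
- layer1: loose pine frame 114 x 56 x 20 mm, open middle, 60 g; grip across its 56 mm width. Origin: centre of the frame's underside, x along its length, z up. Two lugs stick out 9 mm below it: wide at the +x end, narrow at the -x end; notches in its top, holes and window as in the base. Lies on its lugs, origin 9 mm up. Each layer adds 20 mm to the stack. Four alike at most, some absent in some runs
- layer1_lug (a point): root of layer1's wide lug, at (52, -10.25, 0) mm in its frame; lies over base_notch when stacked the right way round. Wide lug: x 47 to 57, y -20 to -0.5; narrow lug: x -57 to -47, y 4 to 14; their lower 3 mm taper by 2 mm all round
- layer2: another layer, just like layer1 (absent in some runs)
- layer2_lug (a point): root of layer2's wide lug, at (52, -10.25, 0) mm in its frame; lies over base_notch when stacked the right way round. Wide lug: x 47 to 57, y -20 to -0.5; narrow lug: x -57 to -47, y 4 to 14; their lower 3 mm taper by 2 mm all round
- layer3: another layer, just like layer1 (absent in some runs)
- layer3_lug (a point): root of layer3's wide lug, at (52, -10.25, 0) mm in its frame; lies over base_notch when stacked the right way round. Wide lug: x 47 to 57, y -20 to -0.5; narrow lug: x -57 to -47, y 4 to 14; their lower 3 mm taper by 2 mm all round
- layer4: another layer, just like layer1 (absent in some runs)
- layer4_lug (a point): root of layer4's wide lug, at (52, -10.25, 0) mm in its frame; lies over base_notch when stacked the right way round. Wide lug: x 47 to 57, y -20 to -0.5; narrow lug: x -57 to -47, y 4 to 14; their lower 3 mm taper by 2 mm all round
- lid: loose solid pine lid 114 x 56 x 16 mm, 80 g, lugs beneath and holes as in a layer, no notches; on top a bar grip 44 mm along x, 14 mm wide, from 16 to 34 mm above the origin. Origin: centre of the board's underside, x along its length, wide lug at +x. Lies on its lugs, origin 9 mm up
- lid_lug (a point): root of the lid's wide lug, at (52, -10.25, 0) mm in its frame
- holder: wooden stand 120 x 50 x 50 mm fixed to the table; two holes 12 mm square and 40 mm deep at (-35, 0) and (35, 0); origin at the centre of its underside, x along its length
- pin1: loose plain wooden dowel, 10 mm thick and 170 mm long, 15 g, standing upright in the stand at first with its foot 10 mm above the table. Origin: centre of its foot; z along it, to its top. Either pin fits either hole
- pin2: loose plain wooden dowel, 10 mm thick and 170 mm long, 15 g, standing upright in the stand at first with its foot 10 mm above the table. Origin: centre of its foot; z along it, to its top. Either pin fits either hole
- cup1: striped paper cup, 72 mm wide, 100 mm tall, with a stirring stick that reaches 160 mm; origin at the centre of its underside. Not part of the job: leave it alone
- cup2: another such cup; origin at the centre of its underside. Not part of the job: leave it alone
- sander: cork sanding block 90 x 55 x 28 mm; origin at the centre of its underside. Not part of the job: leave it alone
- glue: bottle of glue, 52 mm wide, 150 mm tall; origin at the centre of its underside. Not part of the job: leave it alone
- tin: black pencil tin 50 x 190 x 30 mm; origin at the centre of its underside. Not part of the job: leave it alone
Things that resemble listed ones, but are neither listed nor needed, are in the scene too. What is shaped like the layer2 but green is not meant.

How it is judged:
By the outcome, as a careful person would: the job done as asked, in the order asked, and still so for the second after the job is handed in, with the robot touching nothing.
Of layer1, layer2, layer3, layer4 only 3 to 4 are there at a start; the rules pass over those that are not, and their reading is None.
At some moment in a run one of layer1, layer2, layer3, layer4 may be knocked a few centimetres aside while the robot is not near it.
It also fails if it takes over 210 s, if anything falls off the work surface, if the arm or the gripper's body presses on something with over 40 N, if the wrist force passes 120 N, or if a joint passes its speed limit or range.

## Working session

There is one attempt and no reset: what is moved stays moved. The work goes in short steps, Python scripts to look and compute and a tool call to move; the robot and the scene stay as the last step left them, time stands still between calls to the robot, and variables do not carry over. Pictures are saved under pics/ and viewed, at most 17 in all, crops included, and the job is handed in when it is done.

Besides the shell and the picture viewer there is one more tool, called after "Emit:" as name(argument=value, ...), one argument or row to a line, values as JSON. drive_tool: Moves the arm, as the interface text tells. Its arguments: {"type":"object","properties":{"steps":{"type":"array"},"newtons":{"type":"number"}},"required":["steps"]}

```bash
mkdir -p pics; python3 - <<'E'
from rig import monitor, vision, arm
import cv2,numpy as np
for n in("top","side"):
    c=vision.camera(n); cv2.imwrite(f"pics/{n}0.png",c["pixels"][:,:,::-1]); np.savez(f"{n}0.npz",**c)
    print(n,c["K"].tolist(),c["R"].round(3).tolist(),c["t"])
print(monitor.sense())
E
```

```text
top [[414.94696014824336, 0.0, 324.0687236054797], [0.0, 414.94696014824336, 205.52522361597815], [0.0, 0.0, 1.0]] [[0.016, -1.0, 0.02], [-0.984, -0.02, -0.177], [0.178, -0.017, -0.984]] [ -30.57560427  542.70807813 1284.29509836]
side [[360.91763933002323, 0.0, 319.9060567766188], [0.0, 360.91763933002323, 200.99842070079112], [0.0, 0.0, 1.0]] [[0.986, -0.166, -0.007], [-0.109, -0.616, -0.78], [0.125, 0.77, -0.626]] [-556.11722409  101.40128842  964.08209223]
{'time_s': 0.1, 'joint_pos': array([-1.27200204,  0.46830336, -0.01159952,  1.60354393,  0.00600694,
        1.0714276 , -0.05629366]), 'qvel': array([-0.00091023, -0.00131578,  0.00030624, -0.00222033,  0.00037889,
        0.00052238,  0.00183767]), 'effort': array([ 1.06214713e-03, -5.33520877e+01,  2.16237787e-02, -2.51964104e+01,
        1.15525842e-02,  4.33530586e-03,  3.60870706e-05]), 'eef_pos': array([217.75891035, 611.88948828, 230.41922041]), 'orientation': array([-3.13994949e+00,  1.25679743e-04,  2.79974081e+00]), 'force': array([-0.03697378, -0.1057064 ,  0.17872818]), 'ft_torque': array([-0.01771527, -0.0124629 ,  0.02443906]), 'grasp_force': 0.0, 'width': 1.0005436508567513}
```

View pics/top0.png

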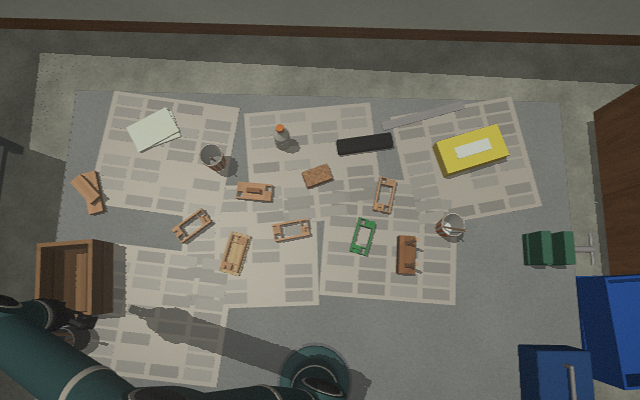

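View pics/side0.png

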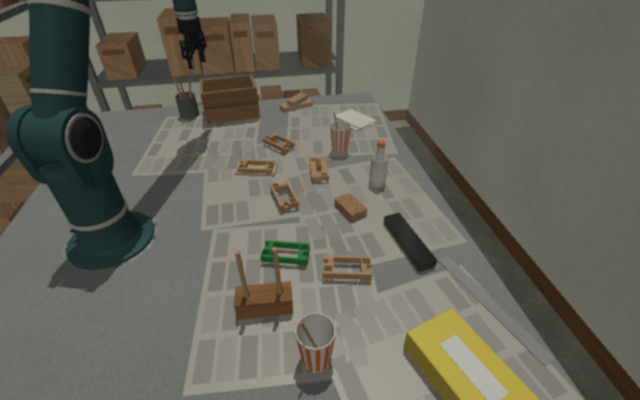

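The top view shows the base with its pale foot at (236,253), layers at (192,225), (292,231) and (385,195), and the lid at (255,191). The stand is at (407,254), and the green decoy is at (363,237). Next I'll measure and take enlarged crops.

```bash
cat > h.py <<'E'
import cv2,numpy as np
def ray(c,uv,z):
    R,t,K=c["R"],c["t"],c["K"]; C=-R.T@t
    d=(R.T@np.linalg.inv(K)@np.c_[np.atleast_2d(uv),np.ones(len(np.atleast_2d(uv)))].T).T
    return C+d*((z-C[2])/d[:,2])[:,None]
def cloud(c):
    v,u=np.mgrid[:400,:640]; D=c["depth"]
    p=np.stack([(u-c["K"][0,2])*D/c["K"][0,0],(v-c["K"][1,2])*D/c["K"][1,1],D],-1)
    return (p-c["t"])@c["R"]
def wood(c):
    h=cv2.cvtColor(c["pixels"],cv2.COLOR_RGB2HSV)
    return ((h[...,0]>4)&(h[...,0]<22)&(h[...,1]>75)&(h[...,2]>60)).astype(np.uint8)
def rect(c,mask,u,v,z,r=26):
    m=np.zeros_like(mask); m[v-r:v+r,u-r:u+r]=mask[v-r:v+r,u-r:u+r]
    k,lab,st,_=cv2.connectedComponentsWithStats(m)
    i=1+st[1:,4].argmax(); vu=np.argwhere(lab==i)
    X=ray(c,vu[:,::-1],z)[:,:2].astype(np.float32)
    (cx,cy),(w,h),a=cv2.minAreaRect(X)
    if w<h: w,h,a=h,w,a+90
    return (cx,cy),(w,h),(a+90)%180-90
def persp(c,u,v,r,s):
    return cv2.resize(c["pixels"][v-r:v+r,u-r:u+r,::-1],(s,s),interpolation=cv2.INTER_CUBIC)
E
python3 - <<'E'
from h import *
c=dict(np.load("top0.npz")); s=dict(np.load("side0.npz")); m=wood(c)
P=cloud(c)
for n,u,v,z in[("base",236,253,22),("L1",192,225,29),("L2",292,231,29),("L3",385,195,29),("lid",255,191,25),("holder",407,254,50)]:
    q=P[v-26:v+26,u-26:u+26][m[v-26:v+26,u-26:u+26]>0]
    print(n,rect(c,m,u,v,z),"z pct",np.percentile(q[:,2],[20,50,80,97]).round(1))
T=np.vstack([np.hstack([persp(c,*uv,22,264) for uv in r]) for r in([(236,253),(192,225),(292,231)],[(385,195),(255,191),(407,254)])])
cv2.imwrite("pics/topm.png",T)
S=np.vstack([np.hstack([persp(s,*uv,28,264) for uv in r]) for r in([(257,168),(278,143),(285,196)],[(347,268),(319,169),(264,275)])])
cv2.imwrite("pics/sidem.png",S)
E
```

```text
base ((388.1671142578125, 262.009765625), (131.3798828125, 68.52290344238281), -14.236602783203125) z pct [ 5.4  9.1 19.4 24.3]
L1 ((474.6095275878906, 404.4742431640625), (115.72412109375, 58.279441833496094), -51.23372268676758) z pct [20.4 26.4 29.1 33. ]
L2 ((466.114501953125, 85.5761489868164), (112.20740509033203, 56.82550048828125), -77.87157344818115) z pct [22.8 26.8 29.3 32.9]
L3 ((587.1721801757812, -218.5467529296875), (117.89482879638672, 57.54697036743164), -11.805976867675781) z pct [17.9 25.2 28.6 32.5]
lid ((591.1583251953125, 209.7351837158203), (113.28794860839844, 56.99704360961914), 86.69364166259766) z pct [21.6 24.3 27.8 43.7]
holder ((391.83038330078125, -285.0307312011719), (120.42214965820312, 67.1611099243164), -2.9020919799804688) z pct [ 44.9  48.6  51.9 170.4]
```

View pics/topm.png

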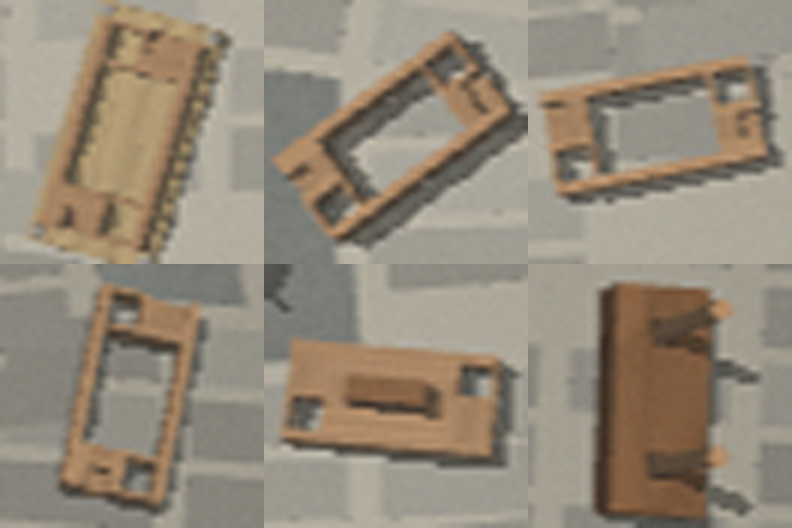

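View pics/sidem.png

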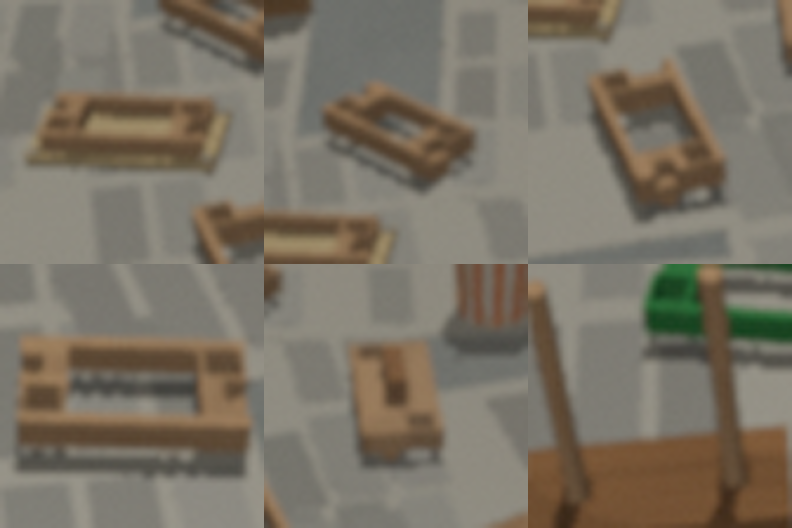

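```bash
python3 - <<'E'
from h import *
from scipy.ndimage import map_coordinates
c=dict(np.load("top0.npz")); s=dict(np.load("side0.npz")); P=cloud(c)
Z=P[...,2]; m=wood(c)
def proj(c,X):
    p=X@c["R"].T+c["t"]; return np.stack([p[:,0]/p[:,2]*c["K"][0,0]+c["K"][0,2],p[:,1]/p[:,2]*c["K"][1,1]+c["K"][1,2]],-1)
O={"base":(388,262,22,-14.2),"L1":(474.6,404.5,29,-51.2),"L2":(466,85.6,29,-77.9),"L3":(587.2,-218.5,29,-11.8)}
ys=np.arange(-26,27,4)
print("y",ys)
for n,(x,y,z,a) in O.items():
    a=np.radians(a)
    for e in(1,-1):   # profile over end e of axis a, in frame with +x to this end
        b=a+(0 if e>0 else np.pi); R=np.array([[np.cos(b),-np.sin(b)],[np.sin(b),np.cos(b)]])
        zz=[]
        g=[]
        for xx in(50,52,54):
            X=np.c_[np.c_[np.full(len(ys),xx),ys]@R.T+[x,y],np.full(len(ys),z-5)]
            uv=proj(c,X); zz.append(map_coordinates(Z,[uv[:,1],uv[:,0]],order=1)); g.append(map_coordinates(c["pixels"].mean(2),[uv[:,1],uv[:,0]],order=1))
        print(n,"end",round(np.degrees(b)),np.mean(zz,0).round(0).astype(int),np.mean(g,0).astype(int))
uv=proj(s,np.array([[591,210,15.]]))[0]; print(uv)
u,v=[int(round(k)) for k in uv]
a=cv2.resize(s["pixels"][v-22:v+22,u-22:u+22,::-1],(572,572),interpolation=cv2.INTER_CUBIC)
cv2.imwrite("pics/lid.png",np.clip(a*1.4,0,255).astype(np.uint8))
# lid: lug-cell projections in crop pixels, both ways round
for deg in(86.7,-93.3):
    b=np.radians(deg);R=np.array([[np.cos(b),-np.sin(b)],[np.sin(b),np.cos(b)]])
    for nm,pts in(("wide",[[57,-20],[57,-.5]]),("narrow",[[-57,4],[-57,14]])):
        q=proj(s,np.c_[np.array(pts)@R.T+[591.2,209.7],[4,4]]); print(deg,nm,((q-[u-22,v-22])*13).round().tolist())
E
```

```text
y [-26 -22 -18 -14 -10  -6  -2   2   6  10  14  18  22  26]
base end -14 [11 17 13 10  9  9  9 14 19  7  7  9 12 20] [ 85 111 132 129 128 131 129 104 104 129 133 129  90  99]
base end 166 [ 21 189  20   9   9  14  22  16  15   9  11  17  19  10] [131 108  77 110 127 129 114  89 120 135 139 135 115  78]
L1 end -51 [23 27 20 16 18 19 17 23 11  9 15 11 25 27] [ 95 135 128 127 128 130 121  80 127 106 102 102  98 124]
L1 end 129 [ 29  28  26  17  16  16 272  26  16   8   9  13  27  25] [141 139  94  93 131 130 137  93  66  82  89 100 141  91]
L2 end -78 [26 27 29 16 15 16 22 27  6  4  4  1 20 26] [109 140 136 129 125 123 100 140 137 154 130  96  91 142]
L2 end 102 [27 17 16 17 14 21 22 21 12 10 11 14 29 25] [136  84 130 128 132 132 135 113  88 103  98 101 132 105]
L3 end -12 [29 20 19 18 17 16 21 22  8  5  4  8 28 20] [132 120 123 124 125 127 130 116  85  78  79  82 116 124]
L3 end 168 [22 26 25 16 19 19 20 25 25 13 17 23 23 27] [107 122 113 108 124 122 112 111 102 109 113 105 105 115]
[317.40689935 169.44939819]
86.7 wide [[345.0, 203.0], [272.0, 208.0]]
86.7 narrow [[301.0, 459.0], [260.0, 462.0]]
-93.3 wide [[236.0, 464.0], [315.0, 458.0]]
-93.3 narrow [[285.0, 207.0], [323.0, 204.0]]
```

View pics/lid.png

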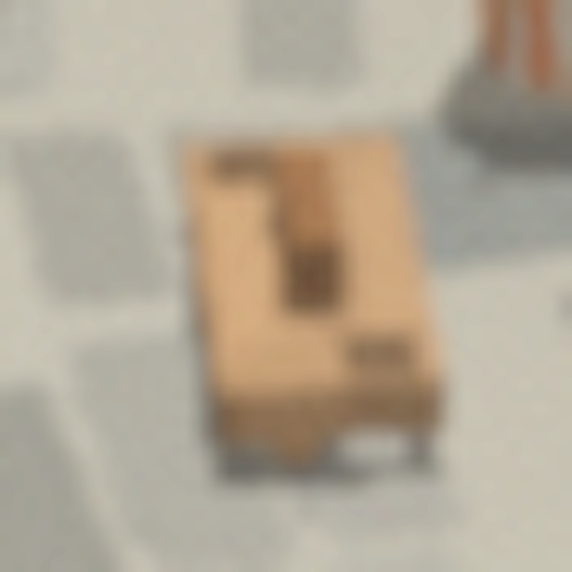

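The crop shows the lid's near lug (about u 270-325, v 440) as narrow, so the lid's +x points away at 87°. The depth profiles give +x directions of -14° for the base, -51° for L1, +102° for L2 and -12° for L3. Next comes one refinement with height-gated masks in both views.

```bash
cat >> h.py <<'E'
def topface(c,x,y,z,r=85,lo=5,hi=7,col=True):
    """rect of the surface at height z near x,y"""
    P=cloud(c); m=(np.hypot(P[...,0]-x,P[...,1]-y)<r)&(P[...,2]>z-lo)&(P[...,2]<z+hi)
    if col: m&=wood(c)>0
    m=cv2.morphologyEx(m.astype(np.uint8),cv2.MORPH_CLOSE,np.ones((3,3)))
    k,lab,st,_=cv2.connectedComponentsWithStats(m); i=1+st[1:,4].argmax()
    X=ray(c,np.argwhere(lab==i)[:,::-1],z)[:,:2].astype(np.float32)
    (cx,cy),(w,h),a=cv2.minAreaRect(X)
    if w<h: w,h,a=h,w,a+90
    return np.round([cx,cy,w,h,(a+90)%180-90],1)
def move(x,y,z,yaw):
    from rig import monitor
    s=monitor.sense(); p=s["eef_pos"]; o=s["orientation"]; w=o[2]
    d=np.array([x,y])-p[:2]; t=(np.radians(yaw)-w+np.pi)%(2*np.pi)-np.pi
    print("now",p.round(1),"yaw",round(np.degrees(w),1),"q7",round(s["joint_pos"][6],2),"F",s["force"].round(1),"w",round(s["width"],3),"t",s["time_s"])
    print("dx %.2f dy %.2f dz %.2f twist %.3f"%((d@[np.cos(w),np.sin(w)])/10,(d@[np.sin(w),-np.cos(w)])/10,(p[2]-z)/10,-t))
E
python3 - <<'E'
from h import *
c=dict(np.load("top0.npz")); s=dict(np.load("side0.npz"))
for n,x,y,z in[("base",388,262,22),("L1",474,404,29),("L2",466,86,29),("L3",587,-218,29),("lid",591,210,25)]:
    print(n,topface(c,x,y,z),topface(s,x,y,z))
u,v=236,253; print("foot",rect(c,wood(c),236,253,8),rect(s,wood(s),257,168,8,34))
P=cloud(c); Q=cloud(s)
for C in(P,Q):
    q=C[(abs(C[...,0]-392)<90)&(abs(C[...,1]+285)<90)&(C[...,2]>150)&(C[...,2]<186)]
    for i in(0,1):
        k=q[(q[:,0]>392)==i]; print("pin",k.mean(0).round(1),len(k))
move(474.6,404.5,120,128.8)
E
```

```text
base [389.  263.9 113.1  57.1 -14.6] [389.2 260.3 114.3  64.5 -15.9]
L1 [474.3 404.5 113.7  57.4 -51.2] [476.8 401.2 118.2  63.2 -51.9]
L2 [457.1  83.5 111.7  38.8 -77.4] [468.   82.1 116.8  57.8 -79.6]
L3 [ 588.8 -219.7  114.2   55.9  -11.8] [ 590.8 -221.6  111.9   61.   -12.2]
lid [591.4 209.7 113.3  56.5  86.7] [592.8 205.4 121.5  55.2  86.4]
foot ((389.02508544921875, 264.7269287109375), (132.75399780273438, 69.23958587646484), -14.236595153808594) ((392.6492004394531, 270.65606689453125), (131.5301971435547, 87.00265502929688), -13.643661499023438)
pin [ 357.5 -282.   171.9] 19
pin [ 426.7 -285.1  172.1] 16
pin [ 358.9 -285.1  169.5] 78
pin [ 428.4 -288.5  169.5] 74
now [217.8 611.9 230.4] yaw 160.4 q7 -0.06 F [-0.  -0.1  0.2] w 1.001 t 0.1
dx -31.15 dy -10.93 dz 11.04 twist 0.552
```

Emit:
drive_tool(
  steps=[
    {"dx":-31.15,"dy":-10.93,"dz":0,"twist":0.552,"claw":8.5},
    {"dx":-31.15,"dy":-10.93,"dz":0,"twist":0.552},
    {"dx":-31.15,"dy":-10.93,"dz":0,"twist":0.552},
    {"dx":-31.15,"dy":-10.93,"dz":5,"twist":0.552},
    {"dx":-31.15,"dy":-10.93,"dz":11,"twist":0.552},
    {"dx":-31.15,"dy":-10.93,"dz":11,"twist":0.552},
    {"dx":-31.15,"dy":-10.93,"dz":11,"twist":0.552},
    {"dx":-31.15,"dy":-10.93,"dz":11,"twist":0.552},
    {"dx":-31.15,"dy":-10.93,"dz":11,"twist":0.552},
    {"dx":-31.15,"dy":-10.93,"dz":11,"twist":0.552},
  ],
)

```text
invalid input
```

```bash
python3 -c "
from h import *
from rig import vision
c=vision.camera('top'); print(topface(c,474,404,29),topface(c,466,86,29,hi=9),topface(c,588,-220,29))
move(474.5,404,8,128.8)"
```

```text
[474.5 404.7 113.9  56.6 -51.5] [446.7  76.  117.5  39.2 -62.1] [ 588.8 -219.6  114.3   56.2  -11.8]
now [217.8 612.  230.5] yaw 160.4 q7 -0.06 F [ 0.7 -0.2  0.6] w 0.999 t 0.15
dx -31.16 dy -10.99 dz 22.25 twist 0.552
```

Emit:
drive_tool(
  steps=[
    {"dx":-31.15,"dy":-10.95,"dz":0,"twist":0.552,"claw":8.5},
    {"dx":-31.15,"dy":-10.95,"dz":0,"twist":0.552,"claw":8.5},
    {"dx":-31.15,"dy":-10.95,"dz":0,"twist":0.552,"claw":8.5},
    {"dx":-31.15,"dy":-10.95,"dz":5,"twist":0.552,"claw":8.5},
    {"dx":-31.15,"dy":-10.95,"dz":11,"twist":0.552,"claw":8.5},
    {"dx":-31.15,"dy":-10.95,"dz":11,"twist":0.552,"claw":8.5},
    {"dx":-31.15,"dy":-10.95,"dz":11,"twist":0.552,"claw":8.5},
    {"dx":-31.15,"dy":-10.95,"dz":16,"twist":0.552,"claw":8.5},
    {"dx":-31.15,"dy":-10.95,"dz":16,"twist":0.552,"claw":8.5},
    {"dx":-31.15,"dy":-10.95,"dz":16,"twist":0.552,"claw":8.5},
  ],
  newtons=40,
)

```text
time_s: 1.15
eef_pos: [473.3, 404.1, 69.5]
orientation: [-3.137, -0.0, 2.248]
force: [-0.0, -0.2, -0.0]
width: 0.995
grasp_force: 0.0
```

```bash
python3 -c "
from h import *
from rig import vision
c=vision.camera('top'); m=wood(c); print(rect(c,m,292,231,29)); print(topface(c,474,404,29))
move(474.5,404.5,6,128.7)"
```

```text
((466.0574035644531, 85.27720642089844), (113.1280288696289, 56.32490158081055), -78.27222156524658)
[491.3 382.8  58.3  57.7 -50.8]
now [473.9 405.9  71.6] yaw 128.9 q7 0.02 F [ 0.2 -0.1 -0. ] w 0.998 t 1.2
dx -0.15 dy -0.04 dz 6.56 twist 0.003
```

Emit:
drive_tool(
  steps=[
    {"dx":-0.1,"dy":0,"dz":4,"twist":0,"claw":8.5},
    {"dx":-0.1,"dy":0,"dz":6.5,"twist":0,"claw":8.5},
    {"dx":-0.1,"dy":0,"dz":6.5,"twist":0,"claw":8.5},
    {"dx":-0.1,"dy":0,"dz":6.5,"twist":0,"claw":4.5},
    {"dx":-0.1,"dy":0,"dz":6.5,"twist":0,"claw":4.5},
    {"dx":-0.1,"dy":0,"dz":6.5,"twist":0,"claw":4.5},
    {"dx":-0.1,"dy":0,"dz":6.5,"twist":0,"claw":4.5},
    {"dx":-0.1,"dy":0,"dz":6.5,"twist":0,"claw":4.5},
    {"dx":-0.1,"dy":0,"dz":6.5,"twist":0,"claw":4.5},
    {"dx":-0.1,"dy":0,"dz":6.5,"twist":0,"claw":4.5},
  ],
  newtons=40,
)

```text
time_s: 2.2
eef_pos: [476.4, 405.9, 9.3]
orientation: [3.137, -0.001, 2.248]
force: [-2.1, -0.7, 6.2]
width: 0.646
grasp_force: 41.9
```

```bash
python3 -c "
from h import *
move(389.2,264,120,165.6)"
```

```text
now [476.4 405.9   9.3] yaw 128.8 q7 0.04 F [-2.1 -0.7  6.2] w 0.646 t 2.2
dx -5.59 dy -15.69 dz -11.07 twist -0.642
```

Emit:
drive_tool(
  steps=[
    {"dx":0,"dy":0,"dz":-4,"twist":0,"claw":4.5},
    {"dx":0,"dy":0,"dz":-8,"twist":0,"claw":4.5},
    {"dx":-5.6,"dy":-15.7,"dz":-11,"twist":-0.642,"claw":4.5},
    {"dx":-5.6,"dy":-15.7,"dz":-11,"twist":-0.642,"claw":4.5},
    {"dx":-5.6,"dy":-15.7,"dz":-11,"twist":-0.642,"claw":4.5},
    {"dx":-5.6,"dy":-15.7,"dz":-11,"twist":-0.642,"claw":4.5},
    {"dx":-5.6,"dy":-15.7,"dz":-11,"twist":-0.642,"claw":4.5},
    {"dx":-5.6,"dy":-15.7,"dz":-11,"twist":-0.642,"claw":4.5},
    {"dx":-5.6,"dy":-15.7,"dz":-11,"twist":-0.642,"claw":4.5},
    {"dx":-5.6,"dy":-15.7,"dz":-11,"twist":-0.642,"claw":4.5},
  ],
)

```text
time_s: 3.2
eef_pos: [388.4, 262.7, 116.7]
orientation: [3.141, 0.001, 2.889]
force: [-0.0, -0.5, -0.9]
width: 0.646
grasp_force: 43.4
```

```bash
python3 -c "
from h import *
from rig import vision
s=vision.camera('side');c=vision.camera('top')
cv2.imwrite('pics/h1.png',np.hstack([persp(s,265,150,40,400),persp(c,236,245,40,400)]))
move(389.2,264,50,165.6)"
```

```text
now [388.1 262.5 116.2] yaw 165.6 q7 0.66 F [ 0.1 -0.6 -0.7] w 0.648 t 3.3
dx -0.07 dy 0.17 dz 6.62 twist -0.000
```

View pics/h1.png

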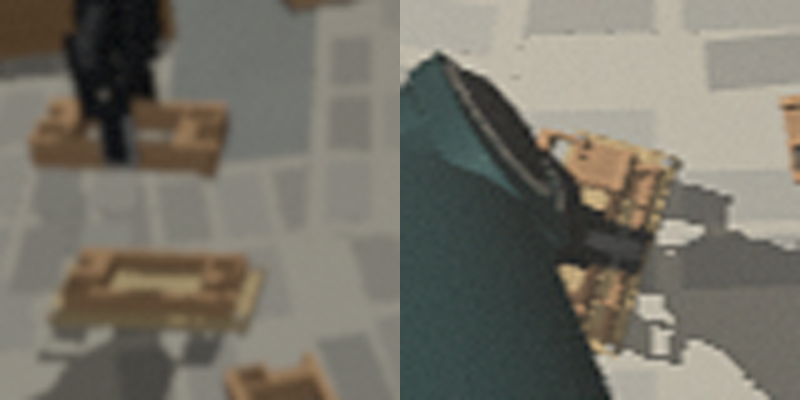

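The layer is held level above the base, with the fingertips near its underside.

Emit:
drive_tool(
  steps=[
    {"dx":-0.07,"dy":0.17,"dz":4,"twist":0,"claw":4.5},
    {"dx":-0.07,"dy":0.17,"dz":7,"twist":0,"claw":4.5},
    {"dx":-0.07,"dy":0.17,"dz":8,"twist":0,"claw":4.5},
    {"dx":-0.07,"dy":0.17,"dz":8,"twist":0,"claw":4.5},
    {"dx":-0.07,"dy":0.17,"dz":8,"twist":0,"claw":4.5},
    {"dx":-0.07,"dy":0.17,"dz":8,"twist":0,"claw":4.5},
  ],
)

```text
time_s: 3.9
eef_pos: [390.0, 264.2, 37.5]
orientation: [3.14, 0.002, 2.89]
force: [0.3, -0.1, -1.4]
width: 0.646
grasp_force: 43.3
```

```bash
python3 -c "
from h import *
move(389.2,264,22,165.6)"
```

```text
now [390.  264.2  37.5] yaw 165.6 q7 0.66 F [ 0.3 -0.1 -1.4] w 0.646 t 3.9
dx 0.08 dy -0.04 dz 1.55 twist -0.001
```

Emit:
drive_tool(
  steps=[
    {"dx":0.05,"dy":-0.03,"dz":0.4,"twist":0,"claw":4.5},
    {"dx":0.05,"dy":-0.03,"dz":0.8,"twist":0,"claw":4.5},
    {"dx":0.05,"dy":-0.03,"dz":1.1,"twist":0,"claw":4.5},
    {"dx":0.05,"dy":-0.03,"dz":1.3,"twist":0,"claw":4.5},
    {"dx":0.05,"dy":-0.03,"dz":1.5,"twist":0,"claw":4.5},
    {"dx":0.05,"dy":-0.03,"dz":1.6,"twist":0,"claw":4.5},
    {"dx":0.05,"dy":-0.03,"dz":1.6,"twist":0,"claw":4.5},
  ],
)

```text
time_s: 4.6
eef_pos: [389.1, 264.2, 22.3]
orientation: [3.14, 0.001, 2.89]
force: [-4.9, -1.7, 23.8]
width: 0.646
grasp_force: 46.2
```

Emit:
drive_tool(
  steps=[
    {"dx":0,"dy":0,"dz":0,"twist":0,"claw":7.5},
    {"dx":0,"dy":0,"dz":0,"twist":0,"claw":7.5},
    {"dx":0,"dy":0,"dz":0,"twist":0,"claw":8.5},
    {"dx":0,"dy":0,"dz":-3,"twist":0,"claw":8.5},
    {"dx":0,"dy":0,"dz":-8,"twist":0,"claw":8.5},
    {"dx":0,"dy":0,"dz":-10,"twist":0,"claw":8.5},
    {"dx":0,"dy":0,"dz":-10,"twist":0,"claw":8.5},
  ],
)

```text
time_s: 5.3
eef_pos: [390.2, 264.4, 122.9]
orientation: [3.137, 0.004, 2.889]
force: [-0.1, -1.1, -0.2]
width: 0.993
grasp_force: 0.0
```

```bash
python3 -c "
from h import *
from rig import vision
c=vision.camera('top'); s=vision.camera('side')
print(topface(c,588,-220,29),topface(s,588,-220,29),rect(c,wood(c),292,231,29))
print('stack side',topface(s,389,264,42))
cv2.imwrite('pics/st1.png',persp(s,257,165,28,400))
move(466,85.2,120,101.8)"
```

```text
[ 588.8 -219.8  114.2   55.7  -11.8] [ 590.9 -221.4  111.9   60.5  -12. ] ((466.2807922363281, 85.55831909179688), (113.79607391357422, 56.66513442993164), -78.58740997314453)
stack side [388.1 260.1 112.7  62.4 -15. ]
now [388.3 263.  120. ] yaw 165.6 q7 0.66 F [-0.7  0.4 -0.4] w 0.996 t 5.4
dx -11.96 dy -15.28 dz -0.00 twist 1.113
```

View pics/st1.png

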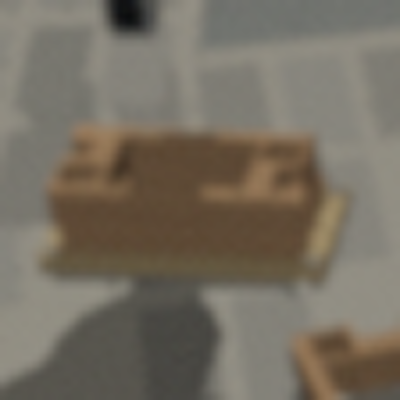

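L1 is seated flush, with no gap between it and the base. L2 is next.

Emit:
drive_tool(
  steps=[
    {"dx":-11.95,"dy":-15.3,"dz":0,"twist":1.115,"claw":8.5},
    {"dx":-11.95,"dy":-15.3,"dz":0,"twist":1.115,"claw":8.5},
    {"dx":-11.95,"dy":-15.3,"dz":0,"twist":1.115,"claw":8.5},
    {"dx":-11.95,"dy":-15.3,"dz":0,"twist":1.115,"claw":8.5},
    {"dx":-11.95,"dy":-15.3,"dz":0,"twist":1.115,"claw":8.5},
    {"dx":-11.95,"dy":-15.3,"dz":0,"twist":1.115,"claw":8.5},
    {"dx":-11.95,"dy":-15.3,"dz":4,"twist":1.115,"claw":8.5},
    {"dx":-11.95,"dy":-15.3,"dz":6,"twist":1.115,"claw":8.5},
    {"dx":-11.95,"dy":-15.3,"dz":6,"twist":1.115,"claw":8.5},
    {"dx":-11.95,"dy":-15.3,"dz":6,"twist":1.115,"claw":8.5},
  ],
)

```text
time_s: 6.4
eef_pos: [465.2, 84.9, 59.3]
orientation: [-3.139, 0.001, 1.776]
force: [0.3, -0.1, -0.1]
width: 0.996
grasp_force: 0.0
```

```bash
python3 -c "
from h import *
move(466.2,85.4,8,101.6)"
```

```text
now [465.2  84.9  59.3] yaw 101.8 q7 0.17 F [ 0.3 -0.1 -0.1] w 0.996 t 6.4
dx 0.03 dy 0.10 dz 5.13 twist 0.003
```

Emit:
drive_tool(
  steps=[
    {"dx":0.03,"dy":0.1,"dz":3,"twist":0,"claw":8.5},
    {"dx":0.03,"dy":0.1,"dz":5.1,"twist":0,"claw":8.5},
    {"dx":0.03,"dy":0.1,"dz":5.1,"twist":0,"claw":8.5},
    {"dx":0.03,"dy":0.1,"dz":5.1,"twist":0,"claw":4.5},
    {"dx":0.03,"dy":0.1,"dz":5.1,"twist":0,"claw":4.5},
    {"dx":0.03,"dy":0.1,"dz":5.1,"twist":0,"claw":4.5},
    {"dx":0.03,"dy":0.1,"dz":5.1,"twist":0,"claw":4.5},
    {"dx":0.03,"dy":0.1,"dz":5.1,"twist":0,"claw":4.5},
    {"dx":0.03,"dy":0.1,"dz":5.1,"twist":0,"claw":4.5},
  ],
)

```text
time_s: 7.3
eef_pos: [468.1, 86.1, 10.9]
orientation: [3.139, -0.0, 1.775]
force: [-1.5, -0.8, 7.1]
width: 0.643
grasp_force: 41.6
```

```bash
python3 -c "
from h import *
move(389.2,264.2,120,-14.4)"
```

```text
now [468.1  86.1  10.9] yaw 101.7 q7 0.22 F [-1.5 -0.8  7.1] w 0.643 t 7.3
dx 19.04 dy -4.12 dz -10.91 twist 2.026
```

Emit:
drive_tool(
  steps=[
    {"dx":0,"dy":0,"dz":-4,"twist":0,"claw":4.5},
    {"dx":0,"dy":0,"dz":-9,"twist":0.14,"claw":4.5},
    {"dx":19,"dy":-4.1,"dz":-11,"twist":2.026,"claw":4.5},
    {"dx":19,"dy":-4.1,"dz":-11,"twist":2.026,"claw":4.5},
    {"dx":19,"dy":-4.1,"dz":-11,"twist":2.026,"claw":4.5},
    {"dx":19,"dy":-4.1,"dz":-11,"twist":2.026,"claw":4.5},
    {"dx":19,"dy":-4.1,"dz":-11,"twist":2.026,"claw":4.5},
    {"dx":19,"dy":-4.1,"dz":-11,"twist":2.026,"claw":4.5},
    {"dx":19,"dy":-4.1,"dz":-11,"twist":2.026,"claw":4.5},
    {"dx":19,"dy":-4.1,"dz":-11,"twist":2.026,"claw":4.5},
  ],
)

```text
time_s: 8.3
eef_pos: [388.3, 264.3, 120.2]
orientation: [-3.141, -0.001, 0.499]
force: [0.4, 0.1, -1.0]
width: 0.645
grasp_force: 43.8
```

```bash
python3 -c "
from h import *
move(389.2,264.2,58,-14.4)"
```

```text
now [388.3 264.3 120.2] yaw 28.6 q7 -1.42 F [ 0.4  0.1 -1. ] w 0.645 t 8.3
dx 0.08 dy 0.05 dz 6.22 twist 0.750
```

Emit:
drive_tool(
  steps=[
    {"dx":0.08,"dy":0.05,"dz":1,"twist":0.75,"claw":4.5},
    {"dx":0.08,"dy":0.05,"dz":2,"twist":0.75,"claw":4.5},
    {"dx":0.08,"dy":0.05,"dz":3,"twist":0.75,"claw":4.5},
    {"dx":0.08,"dy":0.05,"dz":4,"twist":0.75,"claw":4.5},
    {"dx":0.08,"dy":0.05,"dz":5,"twist":0.75,"claw":4.5},
    {"dx":0.08,"dy":0.05,"dz":6,"twist":0.75,"claw":4.5},
    {"dx":0.08,"dy":0.05,"dz":6,"twist":0.75,"claw":4.5},
    {"dx":0.08,"dy":0.05,"dz":6,"twist":0.75,"claw":4.5},
  ],
)

```text
time_s: 9.1
eef_pos: [389.4, 263.7, 59.6]
orientation: [-3.141, 0.0, -0.244]
force: [0.3, 0.5, -0.6]
width: 0.641
grasp_force: 43.8
```

```bash
python3 -c "
from h import *
move(389.2,264.2,44,-14.4)"
```

```text
now [389.4 263.7  59.6] yaw -14.0 q7 -1.91 F [ 0.3  0.5 -0.6] w 0.641 t 9.1
dx -0.04 dy -0.05 dz 1.56 twist 0.007
```

Emit:
drive_tool(
  steps=[
    {"dx":-0.03,"dy":-0.05,"dz":0.4,"twist":0.007,"claw":4.5},
    {"dx":-0.03,"dy":-0.05,"dz":0.8,"twist":0.007,"claw":4.5},
    {"dx":-0.03,"dy":-0.05,"dz":1.1,"twist":0.007,"claw":4.5},
    {"dx":-0.03,"dy":-0.05,"dz":1.3,"twist":0.007,"claw":4.5},
    {"dx":-0.03,"dy":-0.05,"dz":1.5,"twist":0.007,"claw":4.5},
    {"dx":-0.03,"dy":-0.05,"dz":1.6,"twist":0.007,"claw":4.5},
    {"dx":-0.03,"dy":-0.05,"dz":1.6,"twist":0.007,"claw":4.5},
  ],
)

```text
time_s: 9.8
eef_pos: [389.2, 264.1, 44.0]
orientation: [-3.141, 0.001, -0.253]
force: [-2.6, -1.9, 12.0]
width: 0.641
grasp_force: 45.2
```

Emit:
drive_tool(
  steps=[
    {"dx":0,"dy":0,"dz":0,"twist":0,"claw":7.5},
    {"dx":0,"dy":0,"dz":0,"twist":0,"claw":7.5},
    {"dx":0,"dy":0,"dz":0,"twist":0,"claw":8.5},
    {"dx":0,"dy":0,"dz":-3,"twist":0,"claw":8.5},
    {"dx":0,"dy":0,"dz":-8,"twist":0,"claw":8.5},
    {"dx":0,"dy":0,"dz":-13,"twist":0,"claw":8.5},
    {"dx":0,"dy":0,"dz":-13,"twist":0,"claw":8.5},
    {"dx":0,"dy":0,"dz":-13,"twist":0,"claw":8.5},
  ],
)

```text
time_s: 10.6
eef_pos: [389.2, 265.0, 174.1]
orientation: [-3.139, -0.0, -0.252]
force: [0.0, 0.0, -0.2]
width: 0.992
grasp_force: 0.0
```

```bash
python3 -c "
from h import *
from rig import vision
c=vision.camera('top'); s=vision.camera('side')
print(topface(c,588,-220,29),rect(c,wood(c),385,195,29),'lid',topface(c,591,210,25))
print('stack side',topface(s,389,264,62))
cv2.imwrite('pics/st2.png',np.hstack([persp(s,257,160,28,400),cv2.resize(c['pixels'][80:300,60:460,::-1],(400,400))]))
move(588.7,-219.7,120,-11.8)"
```

```text
[ 589.1 -219.8  113.5   55.8  -11.8] ((587.1280517578125, -218.63070678710938), (117.902099609375, 57.51586151123047), -11.94000244140625) lid [591.5 209.2 114.2  57.   86.9]
stack side [390.6 260.5 114.8  61.9 -10.2]
now [388.3 263.9 172.4] yaw -14.5 q7 -2.13 F [ 0.4 -0.7 -0.6] w 0.994 t 10.7
dx 31.51 dy 41.81 dz 5.24 twist -0.047
```

View pics/st2.png

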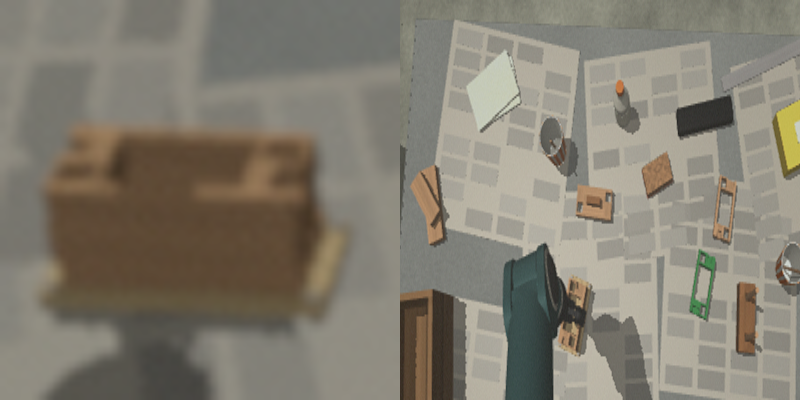

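The two-layer stack is flush. The only layer still on the table is the one at about (725,208) in the right panel, and there is no fourth.

Emit:
drive_tool(
  steps=[
    {"dx":31.5,"dy":41.8,"dz":0,"twist":-0.047,"claw":8.5},
    {"dx":31.5,"dy":41.8,"dz":0,"twist":-0.047,"claw":8.5},
    {"dx":31.5,"dy":41.8,"dz":0,"twist":-0.047,"claw":8.5},
    {"dx":31.5,"dy":41.8,"dz":0,"twist":-0.047,"claw":8.5},
    {"dx":31.5,"dy":41.8,"dz":0,"twist":-0.047,"claw":8.5},
    {"dx":31.5,"dy":41.8,"dz":0,"twist":-0.047,"claw":8.5},
    {"dx":31.5,"dy":41.8,"dz":0,"twist":-0.047,"claw":8.5},
    {"dx":31.5,"dy":41.8,"dz":0,"twist":-0.047,"claw":8.5},
    {"dx":31.5,"dy":41.8,"dz":0,"twist":-0.047,"claw":8.5},
    {"dx":31.5,"dy":41.8,"dz":0,"twist":-0.047,"claw":8.5},
  ],
)

```text
time_s: 11.7
eef_pos: [579.7, -199.8, 170.8]
orientation: [3.142, 0.004, -0.207]
force: [1.3, 0.2, -0.1]
width: 0.993
grasp_force: 0.0
```

```bash
python3 -c "
from h import *
from rig import vision
print(topface(vision.camera('side'),588,-220,29))
move(589,-219.7,60,-11.8)"
```

```text
[ 591.2 -221.9  112.5   58.4   -9.9]
now [ 580.6 -210.4  172. ] yaw -12.4 q7 -1.05 F [ 4.2 -6.2  2.4] w 0.997 t 11.75
dx 1.02 dy 0.73 dz 11.20 twist -0.010
```

Emit:
drive_tool(
  steps=[
    {"dx":0,"dy":0,"dz":4,"twist":0,"claw":8.5},
    {"dx":0,"dy":0,"dz":8,"twist":0,"claw":8.5},
    {"dx":0,"dy":0,"dz":10,"twist":0,"claw":8.5},
    {"dx":0,"dy":0,"dz":10,"twist":0,"claw":8.5},
    {"dx":0,"dy":0,"dz":10,"twist":0,"claw":8.5},
  ],
)

```text
time_s: 12.25
eef_pos: [579.6, -198.4, 72.4]
orientation: [3.141, 0.002, -0.207]
force: [0.4, 0.3, 0.5]
width: 0.997
grasp_force: 0.0
```

```bash
python3 -c "
from h import *
move(589,-219.7,9,-11.8)"
```

```text
now [ 579.6 -198.4   72.4] yaw -11.9 q7 -0.97 F [0.4 0.3 0.5] w 0.997 t 12.25
dx 1.36 dy 1.89 dz 6.34 twist -0.001
```

Emit:
drive_tool(
  steps=[
    {"dx":1.36,"dy":1.9,"dz":1,"twist":0,"claw":8.5},
    {"dx":1.36,"dy":1.9,"dz":1,"twist":0,"claw":8.5},
    {"dx":1.36,"dy":1.9,"dz":4,"twist":0,"claw":8.5},
    {"dx":1.36,"dy":1.9,"dz":6.3,"twist":0,"claw":8.5},
    {"dx":1.36,"dy":1.9,"dz":6.3,"twist":0,"claw":8.5},
    {"dx":1.36,"dy":1.9,"dz":6.3,"twist":0,"claw":4.5},
    {"dx":1.36,"dy":1.9,"dz":6.3,"twist":0,"claw":4.5},
    {"dx":1.36,"dy":1.9,"dz":6.3,"twist":0,"claw":4.5},
    {"dx":1.36,"dy":1.9,"dz":6.3,"twist":0,"claw":4.5},
    {"dx":1.36,"dy":1.9,"dz":6.3,"twist":0,"claw":4.5},
  ],
)

```text
time_s: 13.25
eef_pos: [591.0, -219.8, 12.5]
orientation: [3.141, -0.003, -0.206]
force: [-1.3, -0.1, 7.3]
width: 0.642
grasp_force: 42.4
```

```bash
python3 -c "
from h import *
move(389.2,264.2,150,-14.4)"
```

```text
now [ 591.  -219.8   12.5] yaw -11.8 q7 -0.9 F [-1.3 -0.1  7.3] w 0.642 t 13.25
dx -29.67 dy -43.24 dz -13.75 twist 0.045
```

Emit:
drive_tool(
  steps=[
    {"dx":0,"dy":0,"dz":-5,"twist":0,"claw":4.5},
    {"dx":0,"dy":0,"dz":-10,"twist":0,"claw":4.5},
    {"dx":0,"dy":0,"dz":-14,"twist":0,"claw":4.5},
    {"dx":-29.6,"dy":-43.2,"dz":-14,"twist":0.045,"claw":4.5},
    {"dx":-29.6,"dy":-43.2,"dz":-14,"twist":0.045,"claw":4.5},
    {"dx":-29.6,"dy":-43.2,"dz":-14,"twist":0.045,"claw":4.5},
    {"dx":-29.6,"dy":-43.2,"dz":-14,"twist":0.045,"claw":4.5},
    {"dx":-29.6,"dy":-43.2,"dz":-14,"twist":0.045,"claw":4.5},
    {"dx":-29.6,"dy":-43.2,"dz":-14,"twist":0.045,"claw":4.5},
    {"dx":-29.6,"dy":-43.2,"dz":-14,"twist":0.045,"claw":4.5},
  ],
)

```text
time_s: 14.25
eef_pos: [454.5, 105.8, 151.0]
orientation: [-3.14, -0.001, -0.252]
force: [0.4, 0.9, -0.7]
width: 0.642
grasp_force: 43.4
```

Emit:
drive_tool(
  steps=[
    {"dx":0,"dy":0,"dz":0,"twist":0,"claw":4.5},
  ],
)

```text
time_s: 14.35
eef_pos: [452.3, 111.6, 150.2]
orientation: [-3.139, 0.003, -0.239]
force: [0.4, 0.3, -1.6]
width: 0.645
grasp_force: 43.4
```

```bash
python3 -c "
from h import *
move(390.2,264,150,-14.4)"
```

```text
now [452.3 111.6 150.2] yaw -13.7 q7 -1.68 F [ 0.4  0.3 -1.6] w 0.645 t 14.35
dx -9.64 dy -13.34 dz 0.02 twist 0.013
```

Emit:
drive_tool(
  steps=[
    {"dx":-9.64,"dy":-13.34,"dz":0,"twist":0.013,"claw":4.5},
    {"dx":-9.64,"dy":-13.34,"dz":0,"twist":0.013,"claw":4.5},
    {"dx":-9.64,"dy":-13.34,"dz":0,"twist":0.013,"claw":4.5},
    {"dx":-9.64,"dy":-13.34,"dz":0,"twist":0.013,"claw":4.5},
    {"dx":-9.64,"dy":-13.34,"dz":3,"twist":0.013,"claw":4.5},
    {"dx":-9.64,"dy":-13.34,"dz":6,"twist":0.013,"claw":4.5},
    {"dx":-9.64,"dy":-13.34,"dz":6.8,"twist":0.013,"claw":4.5},
    {"dx":-9.64,"dy":-13.34,"dz":6.8,"twist":0.013,"claw":4.5},
    {"dx":-9.64,"dy":-13.34,"dz":6.8,"twist":0.013,"claw":4.5},
  ],
)

```text
time_s: 15.25
eef_pos: [396.3, 256.8, 83.3]
orientation: [-3.14, -0.001, -0.266]
force: [0.8, -0.3, 0.3]
width: 0.644
grasp_force: 43.3
```

```bash
python3 -c "
from h import *
move(390.2,264,65.5,-14.4)"
```

```text
now [396.3 256.8  83.3] yaw -15.2 q7 -1.91 F [ 0.8 -0.3  0.3] w 0.644 t 15.25
dx -0.78 dy -0.54 dz 1.78 twist -0.015
```

Emit:
drive_tool(
  steps=[
    {"dx":-0.78,"dy":-0.54,"dz":0,"twist":-0.015,"claw":4.5},
    {"dx":-0.78,"dy":-0.54,"dz":0,"twist":-0.015,"claw":4.5},
    {"dx":-0.78,"dy":-0.54,"dz":0,"twist":-0.015,"claw":4.5},
  ],
)

```text
time_s: 15.55
eef_pos: [389.0, 265.1, 82.9]
orientation: [-3.14, -0.0, -0.248]
force: [-0.2, -0.1, -0.3]
width: 0.641
grasp_force: 43.4
```

```bash
python3 -c "
from h import *
move(390.2,264,65.5,-14.4)"
```

```text
now [389.  265.1  82.9] yaw -14.2 q7 -1.92 F [-0.2 -0.1 -0.3] w 0.641 t 15.55
dx 0.14 dy 0.08 dz 1.74 twist 0.003
```

Emit:
drive_tool(
  steps=[
    {"dx":0.12,"dy":0.08,"dz":0.4,"twist":0.003,"claw":4.5},
    {"dx":0.12,"dy":0.08,"dz":0.8,"twist":0.003,"claw":4.5},
    {"dx":0.12,"dy":0.08,"dz":1.1,"twist":0.003,"claw":4.5},
    {"dx":0.12,"dy":0.08,"dz":1.4,"twist":0.003,"claw":4.5},
    {"dx":0.12,"dy":0.08,"dz":1.6,"twist":0.003,"claw":4.5},
    {"dx":0.12,"dy":0.08,"dz":1.75,"twist":0.003,"claw":4.5},
    {"dx":0.12,"dy":0.08,"dz":1.8,"twist":0.003,"claw":4.5},
  ],
)

```text
time_s: 16.25
eef_pos: [389.9, 263.1, 65.4]
orientation: [-3.141, 0.002, -0.253]
force: [-6.4, -3.7, 26.1]
width: 0.643
grasp_force: 46.4
```

Emit:
drive_tool(
  steps=[
    {"dx":0,"dy":0,"dz":0,"twist":0,"claw":7.5},
    {"dx":0,"dy":0,"dz":0,"twist":0,"claw":7.5},
    {"dx":0,"dy":0,"dz":0,"twist":0,"claw":8.5},
    {"dx":0,"dy":0,"dz":-3,"twist":0,"claw":8.5},
    {"dx":0,"dy":0,"dz":-8,"twist":0,"claw":8.5},
    {"dx":0,"dy":0,"dz":-10,"twist":0,"claw":8.5},
    {"dx":0,"dy":0,"dz":-10,"twist":0,"claw":8.5},
    {"dx":0,"dy":0,"dz":-10,"twist":0,"claw":8.5},
  ],
)

```text
time_s: 17.05
eef_pos: [389.5, 263.6, 164.0]
orientation: [-3.141, 0.0, -0.252]
force: [-0.1, -0.3, -0.0]
width: 0.998
grasp_force: 0.0
```

```bash
python3 -c "
from h import *
from rig import vision
c=vision.camera('top'); s=vision.camera('side')
print('lid',topface(c,591,210,25))
print('stack side',topface(s,389,264,82))
cv2.imwrite('pics/st3.png',np.hstack([persp(s,257,157,30,400),cv2.resize(c['pixels'][80:300,60:460,::-1],(400,400))]))
move(591.4,209.5,120,86.8)"
```

```text
lid [591.6 209.7 113.3  56.2  86.5]
stack side [390.  257.1 113.4  66.9 -13.9]
now [389.2 262.9 163.2] yaw -14.4 q7 -2.07 F [ 0.4  0.8 -0.8] w 0.993 t 17.15
dx 20.92 dy 0.13 dz 4.32 twist -1.767
```

View pics/st3.png

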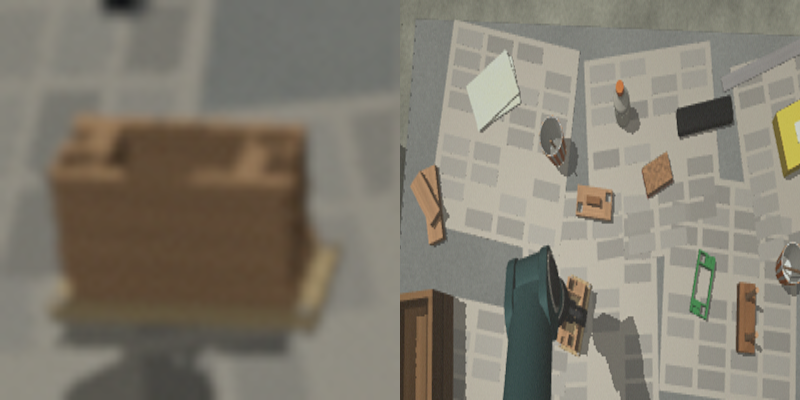

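Three layers are flush and no others remain on the table. The lid is next.

Emit:
drive_tool(
  steps=[
    {"dx":20.9,"dy":0.1,"dz":0,"twist":-1.767,"claw":8.5},
    {"dx":20.9,"dy":0.1,"dz":0,"twist":-1.767,"claw":8.5},
    {"dx":20.9,"dy":0.1,"dz":0,"twist":-1.767,"claw":8.5},
    {"dx":20.9,"dy":0.1,"dz":0,"twist":-1.767,"claw":8.5},
    {"dx":20.9,"dy":0.1,"dz":0,"twist":-1.767,"claw":8.5},
    {"dx":20.9,"dy":0.1,"dz":0,"twist":-1.767,"claw":8.5},
    {"dx":20.9,"dy":0.1,"dz":0,"twist":-1.767,"claw":8.5},
    {"dx":20.9,"dy":0.1,"dz":0,"twist":-1.767,"claw":8.5},
    {"dx":20.9,"dy":0.1,"dz":0,"twist":-1.767,"claw":8.5},
    {"dx":20.9,"dy":0.1,"dz":0,"twist":-1.767,"claw":8.5},
  ],
)

```text
time_s: 18.15
eef_pos: [591.3, 209.5, 162.1]
orientation: [-3.139, 0.002, 1.246]
force: [0.4, -0.6, -0.2]
width: 0.999
grasp_force: 0.0
```

```bash
python3 -c "
from h import *
move(591.5,209.5,80,86.7)"
```

```text
now [591.3 209.5 162.1] yaw 71.4 q7 -0.46 F [ 0.4 -0.6 -0.2] w 0.999 t 18.15
dx 0.01 dy 0.02 dz 8.21 twist -0.267
```

Emit:
drive_tool(
  steps=[
    {"dx":0,"dy":0,"dz":3,"twist":-0.26,"claw":8.5},
    {"dx":0,"dy":0,"dz":7,"twist":-0.26,"claw":8.5},
    {"dx":0,"dy":0,"dz":8.2,"twist":-0.26,"claw":8.5},
    {"dx":0,"dy":0,"dz":8.2,"twist":-0.26,"claw":8.5},
  ],
)

```text
time_s: 18.55
eef_pos: [590.2, 208.8, 79.1]
orientation: [-3.136, 0.003, 1.497]
force: [-0.6, 0.8, -0.1]
width: 0.998
grasp_force: 0.0
```

```bash
python3 -c "
from h import *
move(591.5,209.5,8,86.7)"
```

```text
now [590.2 208.8  79.1] yaw 85.8 q7 -0.2 F [-0.6  0.8 -0.1] w 0.998 t 18.55
dx 0.07 dy 0.13 dz 7.11 twist -0.016
```

Emit:
drive_tool(
  steps=[
    {"dx":0.06,"dy":0.12,"dz":3,"twist":-0.016,"claw":8.5},
    {"dx":0.06,"dy":0.12,"dz":6,"twist":-0.016,"claw":8.5},
    {"dx":0.06,"dy":0.12,"dz":7.2,"twist":-0.016,"claw":8.5},
    {"dx":0.06,"dy":0.12,"dz":7.2,"twist":-0.016,"claw":8.5},
    {"dx":0.06,"dy":0.12,"dz":7.2,"twist":-0.016,"claw":4.5},
    {"dx":0.06,"dy":0.12,"dz":7.2,"twist":-0.016,"claw":4.5},
    {"dx":0.06,"dy":0.12,"dz":7.2,"twist":-0.016,"claw":4.5},
    {"dx":0.06,"dy":0.12,"dz":7.2,"twist":-0.016,"claw":4.5},
    {"dx":0.06,"dy":0.12,"dz":7.2,"twist":-0.016,"claw":4.5},
    {"dx":0.06,"dy":0.12,"dz":7.2,"twist":-0.016,"claw":4.5},
  ],
)

```text
time_s: 19.55
eef_pos: [594.7, 211.0, 12.4]
orientation: [3.139, -0.001, 1.516]
force: [-1.7, -1.1, 6.4]
width: 0.64
grasp_force: 42.1
```

```bash
python3 -c "
from h import *
move(389.4,263.8,150,-14.4)"
```

```text
now [594.7 211.   12.4] yaw 86.9 q7 -0.15 F [-1.7 -1.1  6.4] w 0.64 t 19.55
dx 4.15 dy -20.78 dz -13.76 twist 1.768
```

Emit:
drive_tool(
  steps=[
    {"dx":0,"dy":0,"dz":-5,"twist":0,"claw":4.5},
    {"dx":0,"dy":0,"dz":-10,"twist":0.14,"claw":4.5},
    {"dx":1,"dy":-4,"dz":-14,"twist":0.28,"claw":4.5},
    {"dx":4.15,"dy":-20.8,"dz":-14,"twist":1.768,"claw":4.5},
    {"dx":4.15,"dy":-20.8,"dz":-14,"twist":1.768,"claw":4.5},
    {"dx":4.15,"dy":-20.8,"dz":-14,"twist":1.768,"claw":4.5},
    {"dx":4.15,"dy":-20.8,"dz":-14,"twist":1.768,"claw":4.5},
    {"dx":4.15,"dy":-20.8,"dz":-14,"twist":1.768,"claw":4.5},
    {"dx":4.15,"dy":-20.8,"dz":-14,"twist":1.768,"claw":4.5},
    {"dx":4.15,"dy":-20.8,"dz":-14,"twist":1.768,"claw":4.5},
  ],
)

```text
time_s: 20.55
eef_pos: [387.7, 263.9, 151.1]
orientation: [-3.14, -0.001, 0.186]
force: [0.0, 0.1, -1.4]
width: 0.639
grasp_force: 43.5
```

```bash
python3 -c "
from h import *
move(390.3,263.7,150,-14.4)"
```

```text
now [387.7 263.9 151.1] yaw 10.7 q7 -1.71 F [ 0.   0.1 -1.4] w 0.639 t 20.55
dx 0.25 dy 0.07 dz 0.11 twist 0.438
```

Emit:
drive_tool(
  steps=[
    {"dx":0.2,"dy":0,"dz":0,"twist":0.438,"claw":4.5},
    {"dx":0.2,"dy":0,"dz":0,"twist":0.438,"claw":4.5},
    {"dx":0.2,"dy":0,"dz":0,"twist":0.438,"claw":4.5},
    {"dx":0.2,"dy":0,"dz":3,"twist":0.438,"claw":4.5},
    {"dx":0.2,"dy":0,"dz":5,"twist":0.438,"claw":4.5},
    {"dx":0.2,"dy":0,"dz":5,"twist":0.438,"claw":4.5},
    {"dx":0.2,"dy":0,"dz":5,"twist":0.438,"claw":4.5},
  ],
)

```text
time_s: 21.25
eef_pos: [390.3, 263.6, 100.9]
orientation: [-3.141, -0.0, -0.247]
force: [0.8, 0.6, -0.4]
width: 0.64
grasp_force: 43.5
```

```bash
python3 -c "
from h import *
move(390.3,263.7,85.4,-14.4)"
```

```text
now [390.3 263.6 100.9] yaw -14.1 q7 -1.98 F [ 0.8  0.6 -0.4] w 0.64 t 21.25
dx -0.00 dy -0.01 dz 1.55 twist 0.004
```

Emit:
drive_tool(
  steps=[
    {"dx":0,"dy":0,"dz":0.4,"twist":0.004,"claw":4.5},
    {"dx":0,"dy":0,"dz":0.8,"twist":0.004,"claw":4.5},
    {"dx":0,"dy":0,"dz":1.1,"twist":0.004,"claw":4.5},
    {"dx":0,"dy":0,"dz":1.3,"twist":0.004,"claw":4.5},
    {"dx":0,"dy":0,"dz":1.5,"twist":0.004,"claw":4.5},
    {"dx":0,"dy":0,"dz":1.6,"twist":0.004,"claw":4.5},
    {"dx":0,"dy":0,"dz":1.6,"twist":0.004,"claw":4.5},
  ],
)

```text
time_s: 21.95
eef_pos: [389.9, 263.7, 85.3]
orientation: [-3.141, 0.002, -0.25]
force: [-4.2, -1.5, 18.3]
width: 0.642
grasp_force: 45.4
```

Emit:
drive_tool(
  steps=[
    {"dx":0,"dy":0,"dz":0,"twist":0,"claw":7.5},
    {"dx":0,"dy":0,"dz":0,"twist":0,"claw":7.5},
    {"dx":0,"dy":0,"dz":0,"twist":0,"claw":8.5},
    {"dx":0,"dy":0,"dz":-3,"twist":0,"claw":8.5},
    {"dx":0,"dy":0,"dz":-8,"twist":0,"claw":8.5},
    {"dx":0,"dy":0,"dz":-13,"twist":0,"claw":8.5},
    {"dx":0,"dy":0,"dz":-15,"twist":0,"claw":8.5},
    {"dx":0,"dy":0,"dz":-15,"twist":0,"claw":8.5},
  ],
)

```text
time_s: 22.75
eef_pos: [391.3, 265.0, 236.9]
orientation: [-3.136, -0.002, -0.25]
force: [-0.4, -0.5, 0.2]
width: 0.993
grasp_force: 0.0
```

```bash
python3 -c "
from h import *
from rig import vision
s=vision.camera('side')
print('stack side',topface(s,389,264,98))
cv2.imwrite('pics/st4.png',np.hstack([persp(s,257,155,32,400),persp(s,260,270,40,400)]))
move(428,-286,230,-3)"
```

```text
stack side [390.6 259.6 114.7  63.7 -14.6]
now [390.  264.5 235. ] yaw -14.3 q7 -2.23 F [ 0.3 -0.  -0.5] w 0.998 t 22.8
dx 17.26 dy 52.41 dz 0.50 twist -0.197
```

View pics/st4.png

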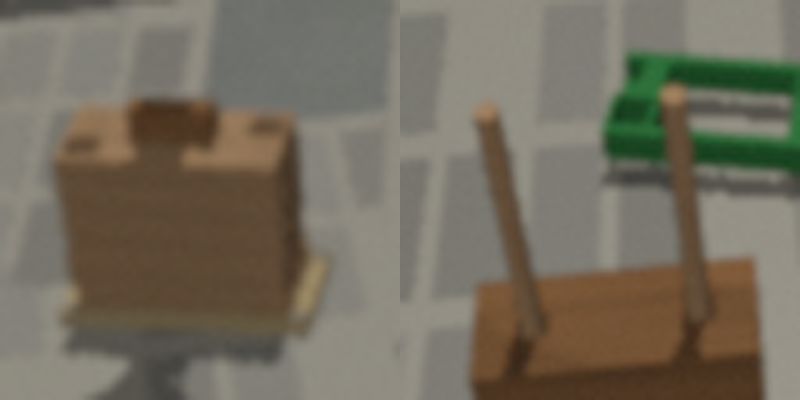

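The lid sits flush, and the round pin tops are at crop (487,113) and (674,95). Next I'll move over the second pin.

Emit:
drive_tool(
  steps=[
    {"dx":17.2,"dy":52.4,"dz":0,"twist":-0.197,"claw":4.5},
    {"dx":17.2,"dy":52.4,"dz":0,"twist":-0.197,"claw":4.5},
    {"dx":17.2,"dy":52.4,"dz":0,"twist":-0.197,"claw":4.5},
    {"dx":17.2,"dy":52.4,"dz":0,"twist":-0.197,"claw":4.5},
    {"dx":17.2,"dy":52.4,"dz":0,"twist":-0.197,"claw":4.5},
    {"dx":17.2,"dy":52.4,"dz":0,"twist":-0.197,"claw":4.5},
    {"dx":17.2,"dy":52.4,"dz":0,"twist":-0.197,"claw":4.5},
    {"dx":17.2,"dy":52.4,"dz":0,"twist":-0.197,"claw":4.5},
    {"dx":17.2,"dy":52.4,"dz":0,"twist":-0.197,"claw":4.5},
    {"dx":17.2,"dy":52.4,"dz":0,"twist":-0.197,"claw":4.5},
  ],
)

```text
time_s: 23.8
eef_pos: [422.1, -226.0, 232.4]
orientation: [-3.142, 0.004, -0.052]
force: [0.6, 0.1, 0.6]
width: 0.529
grasp_force: 0.0
```

Emit:
drive_tool(
  steps=[
    {"dx":0,"dy":0,"dz":0,"twist":0,"claw":4.5},
    {"dx":0,"dy":0,"dz":0,"twist":0,"claw":4.5},
  ],
)

```text
time_s: 24.0
eef_pos: [420.7, -227.6, 233.0]
orientation: [3.14, 0.003, -0.06]
force: [-0.6, 1.4, -0.7]
width: 0.524
grasp_force: 0.0
```

```bash
python3 -c "
from h import *
s=dict(np.load('side0.npz'));c=dict(np.load('top0.npz'))
print(ray(s,[(237.4,252.6),(274.8,249)],180))
# top cam: pin tops in 264px panel (6x), panel origin (528,264), crop origin (385,232)
print(ray(c,[(385+(722-528)/6,232+(310-264)/6),(385+(718-528)/6,232+(456-264)/6)],180))
move(428,-286,230,-3)"
```

```text
[[ 360.20542004 -284.06830813  180.        ]
 [ 430.13192277 -286.87008997  180.        ]]
[[ 425.52265252 -287.02429478  180.        ]
 [ 356.42812402 -283.48696237  180.        ]]
now [ 420.7 -227.6  233. ] yaw -3.5 q7 -0.83 F [-0.6  1.4 -0.7] w 0.524 t 24.0
dx 1.08 dy 5.79 dz 0.30 twist -0.008
```

Emit:
drive_tool(
  steps=[
    {"dx":1.05,"dy":5.9,"dz":0,"twist":0,"claw":4.5},
    {"dx":1.05,"dy":5.9,"dz":0,"twist":0,"claw":4.5},
    {"dx":1.05,"dy":5.9,"dz":0,"twist":0,"claw":4.5},
    {"dx":1.05,"dy":5.9,"dz":2,"twist":0,"claw":4.5},
    {"dx":1.05,"dy":5.9,"dz":2,"twist":0,"claw":4.5},
  ],
)

```text
time_s: 24.5
eef_pos: [429.7, -280.6, 212.2]
orientation: [-3.139, 0.004, -0.049]
force: [-0.1, 0.3, -0.1]
width: 0.526
grasp_force: 0.0
```

```bash
python3 -c "
from h import *
from rig import vision
s=vision.camera('side')
cv2.imwrite('pics/p1.png',persp(s,270,255,40,500))
move(427.8,-287,135,-3)"
```

```text
now [ 430.1 -281.5  213.3] yaw -2.9 q7 -0.66 F [0.1 0.3 0.1] w 0.526 t 24.55
dx -0.20 dy 0.56 dz 7.83 twist 0.003
```

View pics/p1.png

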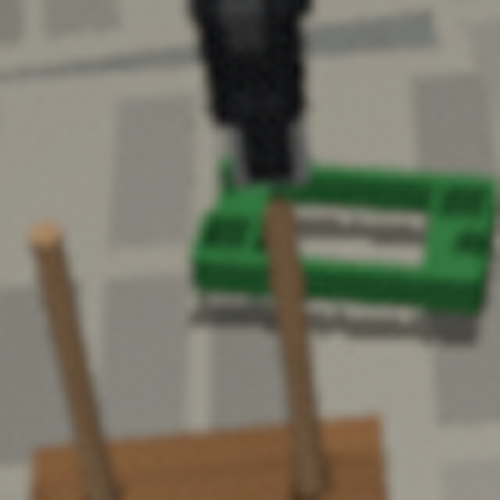

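The pin top at (278,205) is right under the fingers at (272,170). I'll descend and grip.

Emit:
drive_tool(
  steps=[
    {"dx":-0.15,"dy":0.55,"dz":0,"twist":0,"claw":4.5},
    {"dx":-0.15,"dy":0.55,"dz":3,"twist":0,"claw":4.5},
    {"dx":-0.15,"dy":0.55,"dz":6,"twist":0,"claw":4.5},
    {"dx":-0.15,"dy":0.55,"dz":7.8,"twist":0,"claw":4.5},
    {"dx":-0.15,"dy":0.55,"dz":7.8,"twist":0,"claw":4.5},
    {"dx":-0.15,"dy":0.55,"dz":7.8,"twist":0,"claw":0.4},
    {"dx":-0.15,"dy":0.55,"dz":7.8,"twist":0,"claw":0.4},
    {"dx":-0.15,"dy":0.55,"dz":7.8,"twist":0,"claw":0.4},
    {"dx":-0.15,"dy":0.55,"dz":7.8,"twist":0,"claw":0.4},
    {"dx":-0.15,"dy":0.55,"dz":7.8,"twist":0,"claw":0.4},
  ],
  newtons=40,
)

```text
time_s: 25.55
eef_pos: [429.5, -289.4, 137.8]
orientation: [-3.14, -0.002, -0.053]
force: [-0.9, 3.6, 6.2]
width: 0.103
grasp_force: 38.9
```

Emit:
drive_tool(
  steps=[
    {"dx":0,"dy":0,"dz":0,"twist":0,"claw":0.4},
    {"dx":0,"dy":0,"dz":0,"twist":0,"claw":0.4},
  ],
)

```text
time_s: 25.75
eef_pos: [429.5, -289.4, 137.8]
orientation: [-3.14, -0.002, -0.053]
force: [-0.0, 2.8, 5.6]
width: 0.104
grasp_force: 38.9
```

Emit:
drive_tool(
  steps=[
    {"dx":0,"dy":0,"dz":-3,"twist":0,"claw":0.4},
    {"dx":0,"dy":0,"dz":-6,"twist":0,"claw":0.4},
    {"dx":0,"dy":0,"dz":-10,"twist":0,"claw":0.4},
    {"dx":0,"dy":0,"dz":-13,"twist":0,"claw":0.4},
    {"dx":0,"dy":0,"dz":-13,"twist":0,"claw":0.4},
  ],
)

```text
time_s: 26.25
eef_pos: [430.3, -291.9, 270.7]
orientation: [3.139, -0.008, -0.053]
force: [0.3, -0.5, 0.8]
width: 0.105
grasp_force: 39.4
```

```bash
python3 -c "
from h import *
move(436,265.4,265,-14.4)"
```

```text
now [ 430.3 -291.9  270.7] yaw -3.1 q7 -0.71 F [ 0.3 -0.5  0.8] w 0.105 t 26.25
dx -2.39 dy -55.68 dz 0.57 twist 0.198
```

Emit:
drive_tool(
  steps=[
    {"dx":-2.4,"dy":-55.7,"dz":0,"twist":0.198,"claw":0.4},
    {"dx":-2.4,"dy":-55.7,"dz":0,"twist":0.198,"claw":0.4},
    {"dx":-2.4,"dy":-55.7,"dz":0,"twist":0.198,"claw":0.4},
    {"dx":-2.4,"dy":-55.7,"dz":0,"twist":0.198,"claw":0.4},
    {"dx":-2.4,"dy":-55.7,"dz":0,"twist":0.198,"claw":0.4},
    {"dx":-2.4,"dy":-55.7,"dz":0,"twist":0.198,"claw":0.4},
    {"dx":-2.4,"dy":-55.7,"dz":0,"twist":0.198,"claw":0.4},
    {"dx":-2.4,"dy":-55.7,"dz":0,"twist":0.198,"claw":0.4},
    {"dx":-2.4,"dy":-55.7,"dz":0,"twist":0.198,"claw":0.4},
    {"dx":-2.4,"dy":-55.7,"dz":0,"twist":0.198,"claw":0.4},
  ],
)

```text
time_s: 27.25
eef_pos: [432.9, 180.5, 266.4]
orientation: [-3.14, 0.001, -0.25]
force: [0.6, -0.4, 1.4]
width: 0.102
grasp_force: 39.3
```

Emit:
drive_tool(
  steps=[
    {"dx":0,"dy":0,"dz":0,"twist":0,"claw":0.4},
    {"dx":0,"dy":0,"dz":0,"twist":0,"claw":0.4},
  ],
)

```text
time_s: 27.45
eef_pos: [433.2, 178.4, 266.3]
orientation: [3.14, -0.001, -0.249]
force: [1.1, -0.4, -0.3]
width: 0.106
grasp_force: 39.3
```

```bash
python3 -c "
from h import *
move(436,265.4,265,-14.4)"
```

```text
now [433.2 178.4 266.3] yaw -14.3 q7 -1.97 F [ 1.1 -0.4 -0.3] w 0.106 t 27.45
dx -1.88 dy -8.50 dz 0.13 twist 0.002
```

Emit:
drive_tool(
  steps=[
    {"dx":-1.9,"dy":-8.5,"dz":0,"twist":0,"claw":0.4},
    {"dx":-1.9,"dy":-8.5,"dz":0,"twist":0,"claw":0.4},
    {"dx":-1.9,"dy":-8.5,"dz":0.8,"twist":0,"claw":0.4},
    {"dx":-1.9,"dy":-8.5,"dz":1.8,"twist":0,"claw":0.4},
    {"dx":-1.9,"dy":-8.5,"dz":1.8,"twist":0,"claw":0.4},
  ],
)

```text
time_s: 27.95
eef_pos: [435.7, 262.4, 247.6]
orientation: [3.14, 0.002, -0.255]
force: [-0.2, 0.4, 0.6]
width: 0.102
grasp_force: 39.3
```

```bash
python3 - <<'E'
from h import *
from rig import vision
s=vision.camera('side');c=vision.camera('top')
np.savez("sp.npz",**s)
def proj(c,X):
    p=np.atleast_2d(X)@c["R"].T+c["t"]; return np.stack([p[:,0]/p[:,2]*c["K"][0,0]+c["K"][0,2],p[:,1]/p[:,2]*c["K"][1,1]+c["K"][1,2]],-1)
u,v=proj(s,[436,265,115])[0].round().astype(int); print(u,v)
print("crop px: holeA",(proj(s,[436,265.4,98])-[u-30,v-30])*20/2,"holeB",(proj(s,[342.5,262.6,98])-[u-30,v-30])*10,"pin foot exp",(proj(s,[436,265.4,122])-[u-30,v-30])*10,"pin at tip",(proj(s,[436,265.4,240])-[u-30,v-30])*10)
cv2.imwrite('pics/q1.png',persp(s,u,v,30,600))
move(436,265.4,150,-14.4)
E
```

```text
266 139
crop px: holeA [[308.34077564 341.8993199 ]] holeB [[ 13.46310609 372.33483798]] pin foot exp [[300.89559708 275.41333536]] pin at tip [[261.25753585 -78.55742628]]
now [436.5 263.1 248.7] yaw -14.6 q7 -2.01 F [0.8 0.2 0.9] w 0.104 t 28.05
dx -0.10 dy -0.21 dz 9.87 twist -0.003
```

View pics/q1.png

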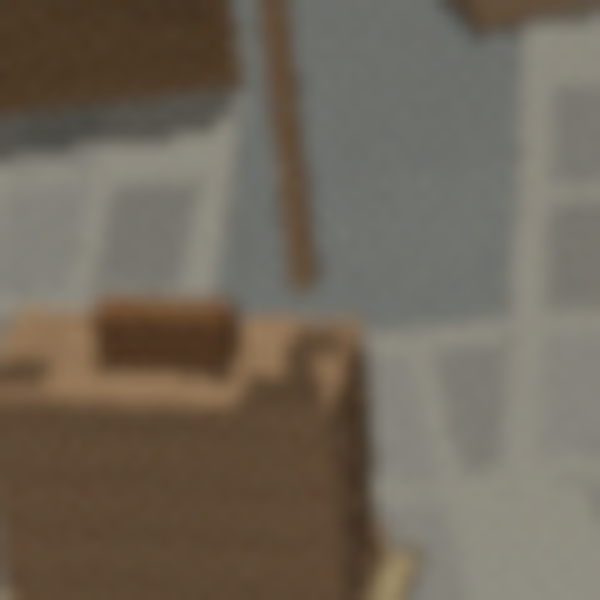

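The pin foot at (304,288) and hole A at about (315,345) match the projections (301,275) and (308,342) to within about 2 mm. I'll descend.

Emit:
drive_tool(
  steps=[
    {"dx":-0.05,"dy":-0.2,"dz":0.5,"twist":0,"claw":0.4},
    {"dx":-0.05,"dy":-0.2,"dz":1,"twist":0,"claw":0.4},
    {"dx":-0.05,"dy":-0.2,"dz":1.5,"twist":0,"claw":0.4},
    {"dx":-0.05,"dy":-0.2,"dz":2,"twist":0,"claw":0.4},
    {"dx":-0.05,"dy":-0.2,"dz":2.5,"twist":0,"claw":0.4},
    {"dx":-0.05,"dy":-0.2,"dz":3,"twist":0,"claw":0.4},
    {"dx":-0.05,"dy":-0.2,"dz":3.3,"twist":0,"claw":0.4},
    {"dx":-0.05,"dy":-0.2,"dz":3.3,"twist":0,"claw":0.4},
  ],
)

```text
time_s: 28.85
eef_pos: [436.1, 267.0, 215.2]
orientation: [3.141, 0.0, -0.251]
force: [0.4, -0.7, -0.5]
width: 0.108
grasp_force: 39.3
```

```bash
python3 -c "
from h import *
move(436.3,265.2,136,-14.4)"
```

```text
now [436.1 267.  215.2] yaw -14.4 q7 -1.97 F [ 0.4 -0.7 -0.5] w 0.108 t 28.85
dx 0.06 dy 0.17 dz 7.92 twist -0.000
```

Emit:
drive_tool(
  steps=[
    {"dx":0.03,"dy":0.12,"dz":1,"twist":0,"claw":0.4},
    {"dx":0.03,"dy":0.12,"dz":2,"twist":0,"claw":0.4},
    {"dx":0.03,"dy":0.12,"dz":3,"twist":0,"claw":0.4},
    {"dx":0.03,"dy":0.12,"dz":4,"twist":0,"claw":0.4},
    {"dx":0.03,"dy":0.12,"dz":5,"twist":0,"claw":0.4},
    {"dx":0.03,"dy":0.12,"dz":6,"twist":0,"claw":0.4},
    {"dx":0.03,"dy":0.12,"dz":6.5,"twist":0,"claw":0.4},
    {"dx":0.03,"dy":0.12,"dz":6.8,"twist":0,"claw":0.4},
  ],
)

```text
time_s: 29.65
eef_pos: [436.2, 265.7, 147.1]
orientation: [3.141, 0.0, -0.252]
force: [-0.2, 0.1, 0.6]
width: 0.104
grasp_force: 39.3
```

Emit:
drive_tool(
  steps=[
    {"dx":0,"dy":0,"dz":0.4,"twist":0,"claw":0.4},
    {"dx":0,"dy":0,"dz":0.8,"twist":0,"claw":0.4},
    {"dx":0,"dy":0,"dz":1.0,"twist":0,"claw":0.4},
    {"dx":0,"dy":0,"dz":1.2,"twist":0,"claw":0.4},
    {"dx":0,"dy":0,"dz":1.3,"twist":0,"claw":0.4},
  ],
)

```text
time_s: 30.15
eef_pos: [437.3, 266.2, 135.7]
orientation: [-3.14, -0.001, -0.251]
force: [-2.4, -1.2, 15.0]
width: 0.103
grasp_force: 40.8
```

Emit:
drive_tool(
  steps=[
    {"dx":0,"dy":0,"dz":0,"twist":0,"claw":3},
    {"dx":0,"dy":0,"dz":0,"twist":0,"claw":4.5},
    {"dx":0,"dy":0,"dz":-2,"twist":0,"claw":4.5},
    {"dx":0,"dy":0,"dz":-6,"twist":0,"claw":4.5},
    {"dx":0,"dy":0,"dz":-10,"twist":0,"claw":4.5},
    {"dx":0,"dy":0,"dz":-10,"twist":0,"claw":4.5},
    {"dx":0,"dy":0,"dz":-10,"twist":0,"claw":4.5},
  ],
)

```text
time_s: 30.85
eef_pos: [436.1, 266.5, 235.1]
orientation: [-3.14, 0.0, -0.25]
force: [0.4, 0.2, -0.6]
width: 0.525
grasp_force: 0.0
```

```bash
python3 -c "
from h import *
move(358.3,-284,235,-3)"
```

```text
now [436.1 266.5 235.1] yaw -14.4 q7 -1.99 F [ 0.4  0.2 -0.6] w 0.525 t 30.85
dx 6.10 dy 55.26 dz 0.01 twist -0.198
```

Emit:
drive_tool(
  steps=[
    {"dx":6.1,"dy":55.2,"dz":0,"twist":-0.198,"claw":4.5},
    {"dx":6.1,"dy":55.2,"dz":0,"twist":-0.198,"claw":4.5},
    {"dx":6.1,"dy":55.2,"dz":0,"twist":-0.198,"claw":4.5},
    {"dx":6.1,"dy":55.2,"dz":0,"twist":-0.198,"claw":4.5},
    {"dx":6.1,"dy":55.2,"dz":0,"twist":-0.198,"claw":4.5},
    {"dx":6.1,"dy":55.2,"dz":0,"twist":-0.198,"claw":4.5},
    {"dx":6.1,"dy":55.2,"dz":0,"twist":-0.198,"claw":4.5},
    {"dx":6.1,"dy":55.2,"dz":0,"twist":-0.198,"claw":4.5},
    {"dx":6.1,"dy":55.2,"dz":0,"twist":-0.198,"claw":4.5},
    {"dx":6.1,"dy":55.2,"dz":0,"twist":-0.198,"claw":4.5},
  ],
)

```text
time_s: 31.85
eef_pos: [360.8, -228.3, 237.6]
orientation: [3.139, -0.002, -0.053]
force: [0.2, -4.8, -8.2]
width: 0.531
grasp_force: 0.0
```

Emit:
drive_tool(
  steps=[
    {"dx":0,"dy":0,"dz":0,"twist":0,"claw":4.5},
    {"dx":0,"dy":0,"dz":0,"twist":0,"claw":4.5},
  ],
)

```text
time_s: 32.05
eef_pos: [361.4, -226.4, 237.7]
orientation: [3.14, -0.002, -0.054]
force: [-0.4, -0.2, 0.4]
width: 0.526
grasp_force: 0.0
```

```bash
python3 -c "
from h import *
move(358.3,-284.5,215,-3)"
```

```text
now [ 361.4 -226.4  237.7] yaw -3.1 q7 -1.46 F [-0.4 -0.2  0.4] w 0.526 t 32.05
dx 0.01 dy 5.81 dz 2.27 twist -0.002
```

Emit:
drive_tool(
  steps=[
    {"dx":0,"dy":5.8,"dz":0,"twist":0,"claw":4.5},
    {"dx":0,"dy":5.8,"dz":0,"twist":0,"claw":4.5},
    {"dx":0,"dy":5.8,"dz":0,"twist":0,"claw":4.5},
    {"dx":0,"dy":5.8,"dz":2,"twist":0,"claw":4.5},
    {"dx":0,"dy":5.8,"dz":2,"twist":0,"claw":4.5},
  ],
)

```text
time_s: 32.55
eef_pos: [337.9, -266.6, 235.7]
orientation: [3.13, -0.016, -0.051]
force: [-0.3, 0.1, -0.3]
width: 0.529
grasp_force: 0.0
```

```bash
python3 -c "
from h import *
move(358.8,-285,135,-3)"
```

```text
now [ 337.9 -266.6  235.7] yaw -2.9 q7 -1.36 F [-0.3  0.1 -0.3] w 0.529 t 32.55
dx 2.18 dy 1.73 dz 10.07 twist 0.001
```

```bash
python3 -c "
from rig import monitor
s=monitor.sense(); print(s['joint_pos'].round(3),s['eef_pos'],s['orientation'],s['qvel'].round(3))"
```

```text
[-1.071 -0.306  1.545  2.173  0.374  0.989 -1.356] [ 337.92595812 -266.59546536  235.71956612] [ 3.12970741 -0.0160679  -0.05128122] [-0.002 -0.002 -0.    -0.048 -0.     0.018  0.013]
```

Emit:
drive_tool(
  steps=[
    {"dx":18,"dy":-3,"dz":-2,"twist":0,"claw":4.5},
    {"dx":18,"dy":-3,"dz":-2,"twist":0,"claw":4.5},
    {"dx":18,"dy":-3,"dz":-2,"twist":0,"claw":4.5},
    {"dx":18,"dy":-3,"dz":-2,"twist":0,"claw":4.5},
    {"dx":18,"dy":-3,"dz":-2,"twist":0,"claw":4.5},
    {"dx":18,"dy":-3,"dz":-2,"twist":0,"claw":4.5},
  ],
)

```text
time_s: 33.15
eef_pos: [438.0, -211.6, 305.3]
orientation: [3.114, -0.052, -0.052]
force: [-0.7, 0.3, 0.8]
width: 0.524
grasp_force: 0.0
```

```bash
cat > j.py <<'E'
from h import *
from rig import monitor
import sys
print(monitor.sense()['joint_pos'].round(2)); move(*map(float,sys.argv[1:]))
E
python3 j.py 700 -150 260 -3
```

```text
[-1.32 -0.31  1.55  2.    0.36  1.12 -1.55]
now [ 438.  -211.6  305.3] yaw -3.0 q7 -1.55 F [-0.7  0.3  0.8] w 0.524 t 33.15
dx 25.85 dy -7.50 dz 4.53 twist 0.001
```

Emit:
drive_tool(
  steps=[
    {"dx":22,"dy":0,"dz":0,"twist":0,"claw":4.5},
    {"dx":22,"dy":0,"dz":0,"twist":0,"claw":4.5},
    {"dx":22,"dy":0,"dz":0,"twist":0,"claw":4.5},
    {"dx":22,"dy":0,"dz":0,"twist":0,"claw":4.5},
    {"dx":22,"dy":0,"dz":0,"twist":0,"claw":4.5},
    {"dx":22,"dy":0,"dz":0,"twist":0,"claw":4.5},
  ],
)

```text
time_s: 33.75
eef_pos: [494.9, -175.6, 368.2]
orientation: [3.104, -0.088, -0.052]
force: [-0.2, -1.3, -0.5]
width: 0.526
grasp_force: 0.0
```

```bash
python3 j.py 700 -150 260 -3
```

```text
[-1.46 -0.31  1.55  1.85  0.36  1.23 -1.64]
now [ 494.9 -175.6  368.2] yaw -3.0 q7 -1.64 F [-0.2 -1.3 -0.5] w 0.526 t 33.75
dx 20.35 dy -3.62 dz 10.82 twist 0.001
```

Emit:
drive_tool(
  steps=[
    {"dx":0,"dy":-40,"dz":0,"twist":0,"claw":4.5},
    {"dx":0,"dy":-40,"dz":0,"twist":0,"claw":4.5},
    {"dx":0,"dy":-40,"dz":0,"twist":0,"claw":4.5},
    {"dx":0,"dy":-40,"dz":0,"twist":0,"claw":4.5},
    {"dx":0,"dy":-40,"dz":0,"twist":0,"claw":4.5},
    {"dx":0,"dy":-40,"dz":0,"twist":0,"claw":4.5},
    {"dx":0,"dy":-40,"dz":0,"twist":0,"claw":4.5},
    {"dx":0,"dy":-40,"dz":0,"twist":0,"claw":4.5},
    {"dx":0,"dy":-40,"dz":0,"twist":0,"claw":4.5},
  ],
)

```text
time_s: 34.65
eef_pos: [479.5, 210.5, 368.1]
orientation: [3.12, -0.116, -0.044]
force: [-0.2, -0.1, -0.4]
width: 0.524
grasp_force: 0.0
```

```bash
python3 j.py 350 600 300 -3
```

```text
[-2.25 -0.31  1.54  1.85  0.42  1.25 -2.44]
now [479.5 210.5 368.1] yaw -2.5 q7 -2.44 F [-0.2 -0.1 -0.4] w 0.524 t 34.65
dx -14.66 dy -38.34 dz 6.81 twist 0.008
```

Emit:
drive_tool(
  steps=[
    {"dx":-10,"dy":-40,"dz":0,"twist":0,"claw":4.5},
    {"dx":-10,"dy":-40,"dz":0,"twist":0,"claw":4.5},
    {"dx":-10,"dy":-40,"dz":0,"twist":0,"claw":4.5},
    {"dx":-10,"dy":-40,"dz":0,"twist":0,"claw":4.5},
    {"dx":-10,"dy":-40,"dz":0,"twist":0,"claw":4.5},
    {"dx":-10,"dy":-40,"dz":0,"twist":0,"claw":4.5},
    {"dx":-10,"dy":-40,"dz":0,"twist":0,"claw":4.5},
    {"dx":-10,"dy":-40,"dz":0,"twist":0,"claw":4.5},
    {"dx":-10,"dy":-40,"dz":0,"twist":0,"claw":4.5},
    {"dx":-10,"dy":-40,"dz":0,"twist":0,"claw":4.5},
  ],
)

```text
time_s: 35.65
eef_pos: [404.8, 335.0, 369.1]
orientation: [-3.122, -0.113, -0.051]
force: [0.0, 0.1, -0.6]
width: 0.529
grasp_force: 0.0
```

```bash
python3 j.py 350 600 300 -3
```

```text
[-2.53 -0.31  1.55  1.85  0.42  1.25 -2.72]
now [404.8 335.  369.1] yaw -2.9 q7 -2.72 F [ 0.   0.1 -0.6] w 0.529 t 35.65
dx -6.83 dy -26.18 dz 6.91 twist 0.001
```

Emit:
drive_tool(
  steps=[
    {"dx":0,"dy":0,"dz":0,"twist":-1.5,"claw":4.5},
    {"dx":0,"dy":0,"dz":0,"twist":-1.5,"claw":4.5},
    {"dx":0,"dy":0,"dz":0,"twist":-1.5,"claw":4.5},
    {"dx":0,"dy":0,"dz":0,"twist":-1.5,"claw":4.5},
    {"dx":0,"dy":0,"dz":0,"twist":-1.5,"claw":4.5},
    {"dx":0,"dy":0,"dz":0,"twist":-1.5,"claw":4.5},
    {"dx":0,"dy":0,"dz":0,"twist":-1.5,"claw":4.5},
    {"dx":0,"dy":0,"dz":0,"twist":-1.5,"claw":4.5},
    {"dx":0,"dy":0,"dz":0,"twist":-1.5,"claw":4.5},
    {"dx":0,"dy":0,"dz":0,"twist":-1.5,"claw":4.5},
  ],
)

```text
time_s: 36.65
eef_pos: [404.6, 335.3, 369.2]
orientation: [3.03, -0.027, 1.458]
force: [0.1, -0.1, -0.3]
width: 0.526
grasp_force: 0.0
```

```bash
python3 j.py 350 500 300 160
```

```text
[-2.53 -0.31  1.55  1.85  0.42  1.25 -1.21]
now [404.6 335.3 369.2] yaw 83.5 q7 -1.21 F [ 0.1 -0.1 -0.3] w 0.526 t 36.65
dx 15.75 dy -7.29 dz 6.92 twist -1.335
```

Emit:
drive_tool(
  steps=[
    {"dx":10,"dy":-40,"dz":0,"twist":0,"claw":4.5},
    {"dx":10,"dy":-40,"dz":0,"twist":0,"claw":4.5},
    {"dx":10,"dy":-40,"dz":0,"twist":0,"claw":4.5},
    {"dx":10,"dy":-40,"dz":0,"twist":0,"claw":4.5},
    {"dx":10,"dy":-40,"dz":0,"twist":0,"claw":4.5},
    {"dx":10,"dy":-40,"dz":0,"twist":0,"claw":4.5},
    {"dx":10,"dy":-40,"dz":0,"twist":0,"claw":4.5},
    {"dx":10,"dy":-40,"dz":0,"twist":0,"claw":4.5},
  ],
)

```text
time_s: 37.45
eef_pos: [31.2, 479.1, 328.5]
orientation: [3.03, -0.027, 1.452]
force: [-0.6, 0.7, 0.6]
width: 0.529
grasp_force: 0.0
```

```bash
python3 j.py 350 500 300 160
```

```text
[-2.49  0.06  0.89  1.94  0.08  1.15 -1.75]
now [ 31.2 479.1 328.5] yaw 83.2 q7 -1.75 F [-0.6  0.7  0.6] w 0.529 t 37.45
dx 5.84 dy 31.41 dz 2.85 twist -1.340
```

Emit:
drive_tool(
  steps=[
    {"dx":12.4,"dy":35.7,"dz":0,"twist":-1.5,"claw":4.5},
    {"dx":12.4,"dy":35.7,"dz":0,"twist":-1.5,"claw":4.5},
    {"dx":12.4,"dy":35.7,"dz":0,"twist":-1.5,"claw":4.5},
    {"dx":12.4,"dy":35.7,"dz":0,"twist":-1.5,"claw":4.5},
    {"dx":12.4,"dy":35.7,"dz":0,"twist":-1.5,"claw":4.5},
    {"dx":12.4,"dy":35.7,"dz":0,"twist":-1.5,"claw":4.5},
    {"dx":12.4,"dy":35.7,"dz":0,"twist":-1.5,"claw":4.5},
    {"dx":12.4,"dy":35.7,"dz":0,"twist":-1.5,"claw":4.5},
    {"dx":12.4,"dy":35.7,"dz":0,"twist":-1.5,"claw":4.5},
    {"dx":12.4,"dy":35.7,"dz":0,"twist":-1.5,"claw":4.5},
  ],
)

```text
time_s: 38.45
eef_pos: [408.1, 555.8, 371.1]
orientation: [3.085, 0.105, 2.725]
force: [-0.1, -0.9, 0.3]
width: 0.524
grasp_force: 0.0
```

```bash
cat >> j.py <<'E'
from scipy.spatial.transform import Rotation as Ro
s=monitor.sense(); R=Ro.from_euler('xyz',s['orientation']).as_matrix(); p=s["eef_pos"]
z=R[:,2]; az=np.arctan2(p[1],p[0]); r=np.array([np.cos(az),np.sin(az)]); t=np.array([-r[1],r[0]])
print("az",np.degrees(az).round(1),"rad",np.hypot(*p[:2]).round(),"tip lean out",(z[:2]@r).round(3),"left",(z[:2]@t).round(3),"in tool xy", (R.T@[0,0,-1])[:2].round(3))
d=np.array(list(map(float,sys.argv[1:4])))-p; print("full tool-frame delta cm",(R.T@d/10).round(2))
E
python3 j.py 800 290 330 -100
```

```text
[-1.55  0.47  0.78  1.43 -0.25  1.29  0.37]
now [408.1 555.8 371.1] yaw 156.1 q7 0.37 F [-0.1 -0.9  0.3] w 0.524 t 38.45
dx -46.59 dy -8.46 dz 4.11 twist -1.813
az 53.7 rad 690.0 tip lean out 0.078 left -0.09 in tool xy [ 0.105 -0.057]
full tool-frame delta cm [-45.9   -8.96   8.49]
```

Emit:
drive_tool(
  steps=[
    {"dx":41.4,"dy":-29.9,"dz":-6,"twist":1.15,"claw":4.5},
    {"dx":41.4,"dy":-29.9,"dz":-6,"twist":1.15,"claw":4.5},
    {"dx":41.4,"dy":-29.9,"dz":-6,"twist":1.15,"claw":4.5},
    {"dx":41.4,"dy":-29.9,"dz":-6,"twist":1.15,"claw":4.5},
    {"dx":41.4,"dy":-29.9,"dz":-6,"twist":1.15,"claw":4.5},
    {"dx":41.4,"dy":-29.9,"dz":-6,"twist":1.15,"claw":4.5},
    {"dx":41.4,"dy":-29.9,"dz":-6,"twist":1.15,"claw":4.5},
    {"dx":41.4,"dy":-29.9,"dz":-6,"twist":1.15,"claw":4.5},
    {"dx":41.4,"dy":-29.9,"dz":-6,"twist":1.15,"claw":4.5},
    {"dx":41.4,"dy":-29.9,"dz":-6,"twist":1.15,"claw":4.5},
  ],
)

```text
time_s: 39.45
eef_pos: [-16.0, 468.8, 373.5]
orientation: [3.027, -0.014, 1.577]
force: [-0.8, 1.2, 0.1]
width: 0.529
grasp_force: 0.0
```

```bash
python3 j.py 300 640 330 90
```

```text
[-2.48 -0.01  0.74  1.88  0.13  1.27 -1.77]
now [-16.  468.8 373.5] yaw 90.4 q7 -1.77 F [-0.8  1.2  0.1] w 0.529 t 39.45
dx 16.92 dy 31.71 dz 4.35 twist 0.006
az 92.0 rad 469.0 tip lean out 0.011 left -0.114 in tool xy [-0.014 -0.114]
full tool-frame delta cm [16.85 30.98  8.17]
```

Emit:
drive_tool(
  steps=[
    {"dx":-8,"dy":-30,"dz":-3.4,"twist":0,"claw":4.5},
    {"dx":-8,"dy":-30,"dz":-3.4,"twist":0,"claw":4.5},
    {"dx":-8,"dy":-30,"dz":-3.4,"twist":0,"claw":4.5},
    {"dx":-8,"dy":-30,"dz":-3.4,"twist":0,"claw":4.5},
    {"dx":-8,"dy":-30,"dz":-3.4,"twist":0,"claw":4.5},
    {"dx":-8,"dy":-30,"dz":-3.4,"twist":0,"claw":4.5},
    {"dx":-8,"dy":-30,"dz":-3.4,"twist":0,"claw":4.5},
  ],
)

```text
time_s: 40.15
eef_pos: [-322.0, 382.9, 370.9]
orientation: [3.028, -0.011, 1.591]
force: [-0.6, 0.1, 0.3]
width: 0.527
grasp_force: 0.0
```

```bash
python3 j.py 0 640 330 90
```

```text
[-2.51  0.13  0.13  1.75  0.07  1.34 -2.38]
now [-322.   382.9  370.9] yaw 91.1 q7 -2.38 F [-0.6  0.1  0.3] w 0.527 t 40.15
dx 25.07 dy 32.70 dz 4.09 twist 0.020
az 130.1 rad 500.0 tip lean out -0.063 left -0.094 in tool xy [-0.011 -0.113]
full tool-frame delta cm [25.02 32.    8.02]
```

Emit:
drive_tool(
  steps=[
    {"dx":25,"dy":0,"dz":0,"twist":0,"claw":4.5},
    {"dx":25,"dy":0,"dz":0,"twist":0,"claw":4.5},
    {"dx":25,"dy":0,"dz":0,"twist":0,"claw":4.5},
    {"dx":25,"dy":32,"dz":4,"twist":0,"claw":4.5},
    {"dx":25,"dy":32,"dz":4,"twist":0,"claw":4.5},
    {"dx":25,"dy":32,"dz":4,"twist":0,"claw":4.5},
    {"dx":25,"dy":32,"dz":4,"twist":0,"claw":4.5},
    {"dx":25,"dy":32,"dz":4,"twist":0,"claw":4.5},
    {"dx":25,"dy":32,"dz":4,"twist":0,"claw":4.5},
    {"dx":25,"dy":32,"dz":4,"twist":0,"claw":4.5},
  ],
)

```text
time_s: 41.15
eef_pos: [7.8, 639.7, 371.6]
orientation: [3.026, -0.012, 1.579]
force: [0.2, -0.2, -0.6]
width: 0.522
grasp_force: 0.0
```

```bash
python3 j.py 430 560 360 90
```

```text
[-1.94  0.35  0.37  1.49 -0.01  1.32 -1.58]
now [  7.8 639.7 371.6] yaw 90.4 q7 -1.58 F [ 0.2 -0.2 -0.6] w 0.522 t 41.15
dx -8.30 dy 42.15 dz 1.16 twist 0.008
az 89.3 rad 640.0 tip lean out 0.015 left -0.115 in tool xy [-0.012 -0.116]
full tool-frame delta cm [-8.31 41.75  5.93]
```

Emit:
drive_tool(
  steps=[
    {"dx":-7,"dy":43,"dz":5,"twist":0.75,"claw":4.5},
    {"dx":-7,"dy":43,"dz":5,"twist":0.75,"claw":4.5},
    {"dx":-7,"dy":43,"dz":5,"twist":0.75,"claw":4.5},
    {"dx":-7,"dy":43,"dz":5,"twist":0.75,"claw":4.5},
    {"dx":-7,"dy":43,"dz":5,"twist":0.75,"claw":4.5},
    {"dx":-7,"dy":43,"dz":5,"twist":0.75,"claw":4.5},
    {"dx":-7,"dy":43,"dz":5,"twist":0.75,"claw":4.5},
    {"dx":-7,"dy":43,"dz":5,"twist":0.75,"claw":4.5},
    {"dx":-7,"dy":43,"dz":5,"twist":0.75,"claw":4.5},
    {"dx":-7,"dy":43,"dz":5,"twist":0.75,"claw":4.5},
  ],
)

```text
time_s: 42.15
eef_pos: [444.6, 569.3, 369.5]
orientation: [3.061, -0.087, 0.825]
force: [0.7, -0.4, 0.8]
width: 0.528
grasp_force: 0.0
```

```bash
python3 j.py 740 170 360 5
```

```text
[-1.39  0.5   0.62  1.33 -0.21  1.31 -1.55]
now [444.6 569.3 369.5] yaw 47.2 q7 -1.55 F [ 0.7 -0.4  0.8] w 0.528 t 42.15
dx -9.26 dy 48.80 dz 0.95 twist 0.737
az 52.0 rad 722.0 tip lean out 0.08 left -0.087 in tool xy [-0.087 -0.08 ]
full tool-frame delta cm [-9.31 48.63  4.07]
```

Emit:
drive_tool(
  steps=[
    {"dx":18,"dy":15,"dz":3.5,"twist":0,"claw":4.5},
    {"dx":18,"dy":15,"dz":3.5,"twist":0,"claw":4.5},
    {"dx":18,"dy":15,"dz":3.5,"twist":0,"claw":4.5},
    {"dx":18,"dy":15,"dz":3.5,"twist":0,"claw":4.5},
    {"dx":3,"dy":46,"dz":4.2,"twist":0.5,"claw":4.5},
    {"dx":3,"dy":46,"dz":4.2,"twist":0.5,"claw":4.5},
    {"dx":3,"dy":46,"dz":4.2,"twist":0.5,"claw":4.5},
    {"dx":3,"dy":46,"dz":4.2,"twist":0.5,"claw":4.5},
    {"dx":3,"dy":46,"dz":4.2,"twist":0.5,"claw":4.5},
    {"dx":3,"dy":46,"dz":4.2,"twist":0.5,"claw":4.5},
  ],
)

```text
time_s: 43.15
eef_pos: [774.2, 334.6, 364.5]
orientation: [3.117, -0.111, 0.334]
force: [0.5, -1.1, -0.2]
width: 0.524
grasp_force: 0.0
```

```bash
python3 j.py 830 -120 360 0
```

```text
[-0.77  0.76  0.68  0.96 -0.43  1.44 -1.47]
now [774.2 334.6 364.5] yaw 19.1 q7 -1.47 F [ 0.5 -1.1 -0.2] w 0.524 t 43.15
dx -9.62 dy 44.78 dz 0.45 twist 0.334
az 23.4 rad 843.0 tip lean out 0.109 left -0.033 in tool xy [-0.111 -0.024]
full tool-frame delta cm [-9.61 44.78  0.47]
```

Emit:
drive_tool(
  steps=[
    {"dx":-9.6,"dy":45,"dz":0.5,"twist":0.334,"claw":4.5},
    {"dx":-9.6,"dy":45,"dz":0.5,"twist":0.334,"claw":4.5},
    {"dx":-9.6,"dy":45,"dz":0.5,"twist":0.334,"claw":4.5},
    {"dx":-9.6,"dy":45,"dz":0.5,"twist":0.334,"claw":4.5},
    {"dx":-9.6,"dy":45,"dz":0.5,"twist":0.334,"claw":4.5},
    {"dx":-9.6,"dy":45,"dz":0.5,"twist":0.334,"claw":4.5},
    {"dx":-9.6,"dy":45,"dz":0.5,"twist":0.334,"claw":4.5},
    {"dx":-9.6,"dy":45,"dz":0.5,"twist":0.334,"claw":4.5},
    {"dx":-9.6,"dy":45,"dz":0.5,"twist":0.334,"claw":4.5},
    {"dx":-9.6,"dy":45,"dz":0.5,"twist":0.334,"claw":4.5},
  ],
)

```text
time_s: 44.15
eef_pos: [828.4, -130.7, 359.0]
orientation: [-3.132, -0.111, -0.013]
force: [-1.2, -0.8, -0.7]
width: 0.523
grasp_force: 0.0
```

```bash
python3 j.py 650 -515 360 0
```

```text
[-0.21  0.76  0.74  0.99 -0.53  1.44 -1.2 ]
now [ 828.4 -130.7  359. ] yaw -0.8 q7 -1.2 F [-1.2 -0.8 -0.7] w 0.523 t 44.15
dx -17.32 dy 38.66 dz -0.10 twist -0.013
az -9.0 rad 839.0 tip lean out 0.109 left 0.025 in tool xy [-0.111  0.009]
full tool-frame delta cm [-17.21  38.64  -2.38]
```

Emit:
drive_tool(
  steps=[
    {"dx":-17.2,"dy":38.6,"dz":-2.4,"twist":0,"claw":4.5},
    {"dx":-17.2,"dy":38.6,"dz":-2.4,"twist":0,"claw":4.5},
    {"dx":-17.2,"dy":38.6,"dz":-2.4,"twist":0,"claw":4.5},
    {"dx":-17.2,"dy":38.6,"dz":-2.4,"twist":0,"claw":4.5},
    {"dx":-17.2,"dy":38.6,"dz":-2.4,"twist":0,"claw":4.5},
    {"dx":-17.2,"dy":38.6,"dz":-2.4,"twist":0,"claw":4.5},
    {"dx":-17.2,"dy":38.6,"dz":-2.4,"twist":0,"claw":4.5},
    {"dx":-17.2,"dy":38.6,"dz":-2.4,"twist":0,"claw":4.5},
    {"dx":-17.2,"dy":38.6,"dz":-2.4,"twist":0,"claw":4.5},
    {"dx":-17.2,"dy":38.6,"dz":-2.4,"twist":0,"claw":4.5},
  ],
)

```text
time_s: 45.15
eef_pos: [651.6, -511.7, 357.9]
orientation: [-3.129, -0.111, -0.011]
force: [0.2, 0.4, -0.2]
width: 0.524
grasp_force: 0.0
```

```bash
python3 j.py 358.8 -285 255 0
```

```text
[ 0.32  0.76  0.73  1.   -0.57  1.48 -0.66]
now [ 651.6 -511.7  357.9] yaw -0.6 q7 -0.66 F [ 0.2  0.4 -0.2] w 0.524 t 45.15
dx -29.53 dy -22.34 dz 10.29 twist -0.011
az -38.1 rad 829.0 tip lean out 0.08 left 0.077 in tool xy [-0.11   0.012]
full tool-frame delta cm [-30.48 -22.25   7.25]
```

Emit:
drive_tool(
  steps=[
    {"dx":-30.5,"dy":-22.2,"dz":7.2,"twist":0,"claw":4.5},
    {"dx":-30.5,"dy":-22.2,"dz":7.2,"twist":0,"claw":4.5},
    {"dx":-30.5,"dy":-22.2,"dz":7.2,"twist":0,"claw":4.5},
    {"dx":-30.5,"dy":-22.2,"dz":7.2,"twist":0,"claw":4.5},
    {"dx":-30.5,"dy":-22.2,"dz":7.2,"twist":0,"claw":4.5},
    {"dx":-30.5,"dy":-22.2,"dz":7.2,"twist":0,"claw":4.5},
    {"dx":-30.5,"dy":-22.2,"dz":7.2,"twist":0,"claw":4.5},
    {"dx":-30.5,"dy":-22.2,"dz":7.2,"twist":0,"claw":4.5},
    {"dx":-30.5,"dy":-22.2,"dz":7.2,"twist":0,"claw":4.5},
    {"dx":-30.5,"dy":-22.2,"dz":7.2,"twist":0,"claw":4.5},
  ],
)

```text
time_s: 46.15
eef_pos: [362.8, -281.4, 256.5]
orientation: [-3.127, -0.116, -0.0]
force: [0.3, -0.4, 0.2]
width: 0.53
grasp_force: 0.0
```

```bash
python3 j.py 361 -285.5 136 0
```

```text
[-0.17  0.05  0.85  2.12 -0.15  0.92 -0.8 ]
now [ 362.8 -281.4  256.5] yaw -0.0 q7 -0.8 F [ 0.3 -0.4  0.2] w 0.53 t 46.15
dx -0.18 dy 0.41 dz 12.05 twist -0.000
az -37.8 rad 459.0 tip lean out 0.083 left 0.083 in tool xy [-0.116  0.015]
full tool-frame delta cm [-1.58  0.58 11.94]
```

Emit:
drive_tool(
  steps=[
    {"dx":-0.4,"dy":0.5,"dz":2,"twist":0,"claw":4.5},
    {"dx":-0.8,"dy":0.55,"dz":5,"twist":0,"claw":4.5},
    {"dx":-1.2,"dy":0.6,"dz":9,"twist":0,"claw":4.5},
    {"dx":-1.6,"dy":0.6,"dz":11.9,"twist":0,"claw":4.5},
    {"dx":-1.6,"dy":0.6,"dz":11.9,"twist":0,"claw":4.5},
    {"dx":-1.6,"dy":0.6,"dz":11.9,"twist":0,"claw":4.5},
  ],
)

```text
time_s: 46.75
eef_pos: [360.0, -288.0, 136.1]
orientation: [-3.129, -0.113, -0.003]
force: [1.1, -0.5, 1.0]
width: 0.525
grasp_force: 0.0
```

```bash
python3 j.py 361 -285.5 136 0; python3 -c "
from h import *
from rig import vision
cv2.imwrite('pics/p2.png',persp(vision.camera('side'),245,265,40,500))"
```

```text
[-0.01  0.31  0.78  2.23 -0.49  0.67 -0.45]
now [ 360.  -288.   136.1] yaw -0.2 q7 -0.45 F [ 1.1 -0.5  1. ] w 0.525 t 46.75
dx 0.10 dy -0.25 dz 0.01 twist -0.003
az -38.7 rad 461.0 tip lean out 0.08 left 0.08 in tool xy [-0.113  0.013]
full tool-frame delta cm [ 0.1  -0.25  0.02]
```

View pics/p2.png

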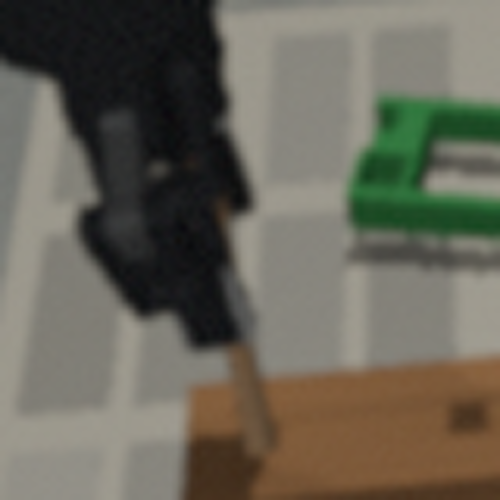

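The pin sits between the fingers: near finger at (205,320), far finger at (240,310). I'll close on it.

Emit:
drive_tool(
  steps=[
    {"dx":0.1,"dy":-0.2,"dz":0,"twist":0,"claw":0.4},
    {"dx":0.1,"dy":-0.2,"dz":0,"twist":0,"claw":0.4},
    {"dx":0.1,"dy":-0.2,"dz":0,"twist":0,"claw":0.4},
    {"dx":0.1,"dy":-0.2,"dz":0,"twist":0,"claw":0.4},
    {"dx":0.1,"dy":-0.2,"dz":0,"twist":0,"claw":0.4},
    {"dx":0.1,"dy":-0.2,"dz":0,"twist":0,"claw":0.4},
    {"dx":0.1,"dy":-0.2,"dz":0,"twist":0,"claw":0.4},
    {"dx":0.1,"dy":-0.2,"dz":0,"twist":0,"claw":0.4},
  ],
)

```text
time_s: 47.6
eef_pos: [361.2, -285.2, 137.0]
orientation: [-3.128, -0.117, -0.003]
force: [-0.4, 0.7, 7.2]
width: 0.104
grasp_force: 39.4
```

```bash
python3 j.py 361 -286 270 0
```

```text
[-0.02  0.3   0.78  2.23 -0.49  0.67 -0.46]
now [ 361.2 -285.2  137. ] yaw -0.2 q7 -0.46 F [-0.4  0.7  7.2] w 0.104 t 47.6
dx -0.02 dy 0.08 dz -13.30 twist -0.003
az -38.3 rad 460.0 tip lean out 0.083 left 0.083 in tool xy [-0.116  0.014]
full tool-frame delta cm [  1.53  -0.11 -13.21]
```

Emit:
drive_tool(
  steps=[
    {"dx":0.5,"dy":0,"dz":-4,"twist":0,"claw":0.4},
    {"dx":1,"dy":0,"dz":-8.5,"twist":0,"claw":0.4},
    {"dx":1.5,"dy":0,"dz":-13.2,"twist":0,"claw":0.4},
    {"dx":1.5,"dy":0,"dz":-13.2,"twist":0,"claw":0.4},
    {"dx":1.5,"dy":-28,"dz":-13.2,"twist":0,"claw":0.4},
    {"dx":1.5,"dy":-28,"dz":-13.2,"twist":0,"claw":0.4},
    {"dx":1.5,"dy":-28,"dz":-13.2,"twist":0,"claw":0.4},
    {"dx":1.5,"dy":-28,"dz":-13.2,"twist":0,"claw":0.4},
    {"dx":1.5,"dy":-28,"dz":-13.2,"twist":0,"claw":0.4},
    {"dx":1.5,"dy":-28,"dz":-13.2,"twist":0,"claw":0.4},
  ],
)

```text
time_s: 48.6
eef_pos: [359.6, -3.7, 272.6]
orientation: [-3.127, -0.114, 0.0]
force: [1.0, 0.3, -1.0]
width: 0.103
grasp_force: 39.4
```

```bash
python3 j.py 350 230 265 0
```

```text
[-0.49 -0.21  0.36  2.28  0.09  0.94 -1.75]
now [359.6  -3.7 272.6] yaw 0.0 q7 -1.75 F [ 1.   0.3 -1. ] w 0.103 t 48.6
dx -0.95 dy -23.37 dz 0.76 twist 0.000
az -0.6 rad 360.0 tip lean out 0.114 left 0.016 in tool xy [-0.114  0.015]
full tool-frame delta cm [ -1.03 -23.36   0.99]
```

Emit:
drive_tool(
  steps=[
    {"dx":5,"dy":-6,"dz":0.5,"twist":0,"claw":0.4},
    {"dx":5,"dy":-10,"dz":0.5,"twist":0,"claw":0.4},
    {"dx":5,"dy":-15,"dz":0.5,"twist":0,"claw":0.4},
    {"dx":3,"dy":-20,"dz":0.5,"twist":0,"claw":0.4},
    {"dx":1,"dy":-23.4,"dz":0.5,"twist":0,"claw":0.4},
    {"dx":0,"dy":-26.5,"dz":0.5,"twist":0,"claw":0.4},
    {"dx":-1.4,"dy":-26.6,"dz":0.5,"twist":0,"claw":0.4},
    {"dx":-1.4,"dy":-26.6,"dz":0.5,"twist":0,"claw":0.4},
    {"dx":-1.4,"dy":-26.6,"dz":0.5,"twist":0,"claw":0.4},
  ],
)

```text
time_s: 49.5
eef_pos: [348.0, 258.1, 269.8]
orientation: [-3.128, -0.114, -0.005]
force: [-0.3, -0.9, -0.8]
width: 0.101
grasp_force: 39.4
```

```bash
python3 j.py 344.9 262.6 247 0;  python3 - <<'E'
from h import *
from rig import vision,monitor
s=vision.camera('side')
def proj(c,X):
    p=np.atleast_2d(X)@c["R"].T+c["t"]; return np.stack([p[:,0]/p[:,2]*c["K"][0,0]+c["K"][0,2],p[:,1]/p[:,2]*c["K"][1,1]+c["K"][1,2]],-1)
p=monitor.sense()["eef_pos"]
u,v=proj(s,[360,262,115])[0].round().astype(int); f=lambda X:((proj(s,X)-[u-30,v-30])*10).round()
print("holeB",f([342.5,262.6,98]),"pin foot if offset -2.4",f([p[0]-2.4,p[1],p[2]-127]),"no tilt 60 up",f([p[0]-2.4,p[1],p[2]-67]))
cv2.imwrite('pics/q2.png',persp(s,u,v,30,600))
E
```

```text
[-0.8  -0.01  0.03  2.12  0.09  0.93 -2.39]
now [348.  258.1 269.8] yaw -0.3 q7 -2.39 F [-0.3 -0.9 -0.8] w 0.101 t 49.5
dx -0.31 dy -0.45 dz 2.28 twist -0.005
az 36.6 rad 433.0 tip lean out 0.099 left -0.057 in tool xy [-0.114  0.014]
full tool-frame delta cm [-0.56 -0.42  2.23]
holeB [[253. 352.]] pin foot if offset -2.4 [[243. 232.]] no tilt 60 up [[213.  52.]]
```

View pics/q2.png

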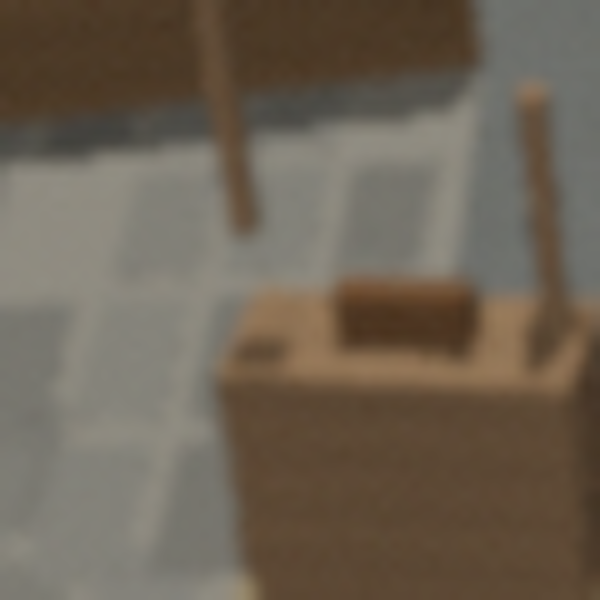

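The foot at (246,235) matches the prediction (243,232), and the pin is vertical. Hole B shows at about (260,351). I'll descend.

Emit:
drive_tool(
  steps=[
    {"dx":-0.3,"dy":-0.43,"dz":1,"twist":0,"claw":0.4},
    {"dx":-0.42,"dy":-0.42,"dz":2,"twist":0,"claw":0.4},
    {"dx":-0.53,"dy":-0.41,"dz":3,"twist":0,"claw":0.4},
    {"dx":-0.59,"dy":-0.4,"dz":3.5,"twist":0,"claw":0.4},
    {"dx":-0.59,"dy":-0.4,"dz":3.5,"twist":0,"claw":0.4},
    {"dx":-0.59,"dy":-0.4,"dz":3.5,"twist":0,"claw":0.4},
  ],
)

```text
time_s: 50.15
eef_pos: [345.8, 263.7, 234.4]
orientation: [-3.128, -0.114, -0.003]
force: [0.2, 0.1, 0.3]
width: 0.105
grasp_force: 39.4
```

```bash
python3 j.py 345.8 262.6 215 0
```

```text
[-0.8   0.04  0.02  2.16  0.09  0.85 -2.41]
now [345.8 263.7 234.4] yaw -0.2 q7 -2.41 F [0.2 0.1 0.3] w 0.105 t 50.15
dx -0.00 dy 0.11 dz 1.94 twist -0.003
az 37.3 rad 435.0 tip lean out 0.099 left -0.058 in tool xy [-0.113  0.014]
full tool-frame delta cm [-0.22  0.14  1.93]
```

Emit:
drive_tool(
  steps=[
    {"dx":-0.06,"dy":0.1,"dz":0.5,"twist":0,"claw":0.4},
    {"dx":-0.11,"dy":0.1,"dz":1,"twist":0,"claw":0.4},
    {"dx":-0.17,"dy":0.11,"dz":1.5,"twist":0,"claw":0.4},
    {"dx":-0.22,"dy":0.12,"dz":2,"twist":0,"claw":0.4},
    {"dx":-0.22,"dy":0.12,"dz":2,"twist":0,"claw":0.4},
  ],
)

```text
time_s: 50.65
eef_pos: [345.4, 262.5, 213.5]
orientation: [-3.128, -0.113, -0.003]
force: [-0.0, 0.1, 0.5]
width: 0.103
grasp_force: 39.4
```

```bash
python3 j.py 345.8 262.6 146 0
```

```text
[-0.8   0.07  0.02  2.19  0.1   0.79 -2.41]
now [345.4 262.5 213.5] yaw -0.2 q7 -2.41 F [-0.   0.1  0.5] w 0.103 t 50.65
dx 0.04 dy -0.01 dz 6.75 twist -0.003
az 37.2 rad 434.0 tip lean out 0.097 left -0.058 in tool xy [-0.113  0.013]
full tool-frame delta cm [-0.72  0.08  6.72]
```

Emit:
drive_tool(
  steps=[
    {"dx":-0.1,"dy":0,"dz":1,"twist":0,"claw":0.4},
    {"dx":-0.2,"dy":0,"dz":2,"twist":0,"claw":0.4},
    {"dx":-0.31,"dy":0.03,"dz":3,"twist":0,"claw":0.4},
    {"dx":-0.42,"dy":0.05,"dz":4,"twist":0,"claw":0.4},
    {"dx":-0.53,"dy":0.06,"dz":5,"twist":0,"claw":0.4},
    {"dx":-0.64,"dy":0.07,"dz":6,"twist":0,"claw":0.4},
    {"dx":-0.72,"dy":0.08,"dz":6.7,"twist":0,"claw":0.4},
    {"dx":-0.72,"dy":0.08,"dz":6.7,"twist":0,"claw":0.4},
  ],
)

```text
time_s: 51.45
eef_pos: [345.8, 262.5, 145.9]
orientation: [-3.129, -0.112, -0.003]
force: [-0.3, -0.3, -0.8]
width: 0.104
grasp_force: 39.4
```

```bash
python3 j.py 345.8 262.6 135 0
```

```text
[-0.8   0.19  0.03  2.25  0.11  0.62 -2.44]
now [345.8 262.5 145.9] yaw -0.2 q7 -2.44 F [-0.3 -0.3 -0.8] w 0.104 t 51.45
dx 0.00 dy -0.01 dz 1.09 twist -0.003
az 37.2 rad 434.0 tip lean out 0.097 left -0.058 in tool xy [-0.112  0.013]
full tool-frame delta cm [-0.12  0.01  1.08]
```

Emit:
drive_tool(
  steps=[
    {"dx":-0.06,"dy":0,"dz":0.5,"twist":0,"claw":0.4},
    {"dx":-0.1,"dy":0,"dz":0.9,"twist":0,"claw":0.4},
    {"dx":-0.12,"dy":0,"dz":1.1,"twist":0,"claw":0.4},
    {"dx":-0.13,"dy":0,"dz":1.2,"twist":0,"claw":0.4},
    {"dx":-0.14,"dy":0,"dz":1.3,"twist":0,"claw":0.4},
  ],
)

```text
time_s: 51.95
eef_pos: [347.2, 263.7, 134.9]
orientation: [-3.126, -0.115, -0.003]
force: [-1.8, -1.5, 15.0]
width: 0.105
grasp_force: 41.1
```

Emit:
drive_tool(
  steps=[
    {"dx":0,"dy":0,"dz":0,"twist":0,"claw":3},
    {"dx":0,"dy":0,"dz":0,"twist":0,"claw":4.5},
    {"dx":0,"dy":0,"dz":0,"twist":0,"claw":4.5},
    {"dx":0.3,"dy":0,"dz":-3,"twist":0,"claw":4.5},
    {"dx":0.8,"dy":0,"dz":-7,"twist":0,"claw":4.5},
    {"dx":1.3,"dy":0,"dz":-12,"twist":0,"claw":4.5},
    {"dx":1.8,"dy":0,"dz":-16,"twist":0,"claw":4.5},
    {"dx":1.8,"dy":0,"dz":-16,"twist":0,"claw":4.5},
    {"dx":1.8,"dy":-10,"dz":-16,"twist":0,"claw":4.5},
    {"dx":1.8,"dy":-15,"dz":-16,"twist":0,"claw":4.5},
  ],
)

```text
time_s: 52.95
eef_pos: [346.6, 361.2, 296.6]
orientation: [-3.126, -0.115, -0.007]
force: [1.2, 0.1, -0.1]
width: 0.529
grasp_force: 0.0
```

```bash
python3 - <<'E'
from h import *
from rig import vision
s=vision.camera('side'); c=vision.camera('top')
Q=cloud(s)
q=Q[(abs(Q[...,0]-390)<75)&(abs(Q[...,1]-264)<30)&(Q[...,2]>130)&(Q[...,2]<200)]
for i in(0,1): k=q[(q[:,0]>390)==i]; print(k.mean(0).round(1),k[:,2].max().round(1),len(k))
cv2.imwrite('pics/fin.png',np.hstack([persp(s,262,140,40,400),cv2.resize(c['pixels'][80:300,60:460,::-1],(400,400))]))
E
```

```text
[343.4 263.8 156.7] 182.0 54
[436.1 263.9 157.4] 181.0 49
```

View pics/fin.png

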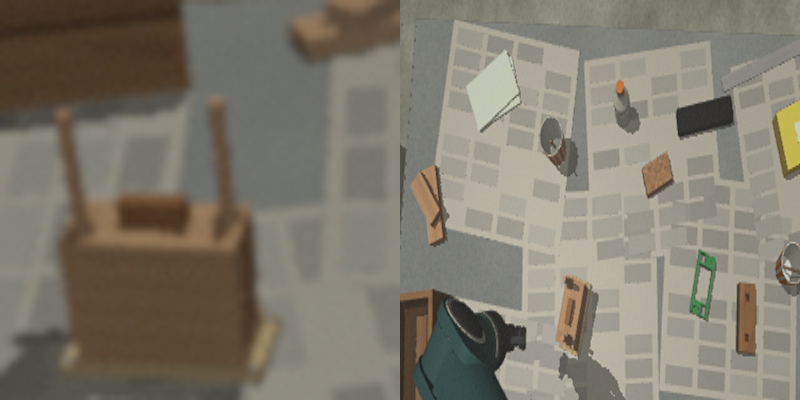

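Both dowels stand fully in, with their tops at about 180 mm, and the stack is flush. The stand is empty and everything else is where it was.

```bash
python3 -c "
from rig import arm
print(arm.job_done())"
```

```text
the job is handed in; nothing more can be done
None
```

The job is handed in at about 53 s on the robot's clock: all three layers and the lid sit flush on the base, both dowels are at the bottom of its holes, and nothing else on the table was moved.

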